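# Start the jar warmer and secure its switches

### The arm

A 6-joint arm with a two-finger parallel gripper is mounted at the origin on a cart in front of the work surface, level with it; the furniture and walls round the work are solid. World frame = base frame: x ahead of the robot, y to its left, z up, the work surface at z = 0. Lengths are in m, angles in rad, forces in N, time in s.
With the tool pointing down it reaches from about 0.325 to 0.85 m from the base axis. Payload 4.4 kg.
Tool frame: the origin (TCP) lies midway between the tips of the shut fingers; the grasp point (between the pads) lies 19 mm behind it (bot.grip_point_offset is the distance from the TCP to the grasp point, in m); z points along the fingers, y is the line along which they close (so a half turn about z gives the same grasp; the last joint's range is limited). The gripper opens to 94 mm and grips with 3 to 60 N. Pads are 16 mm wide; open, the fingers measure 119 mm over their backs; the gripper's body (75 mm by 177 mm) begins 78 mm behind the grasp point.
Start: joints at [1.119, 0.207, 1.542, -0, 1.393, -0.15], TCP at [0.171, 0.549, 0.205] pointing down, gripper open.
Joint ranges: [-2.73, 2.73], [-0.86, 2.22], [0.23, 2.46], [-1.11, 4.25], [0.08, 2.63], [-2.82, 2.82]. Speed limits (rad/s): [2.79, 2.79, 3.14, 3.14, 3.14, 3.14].

### API

Orientations are given as a rotation vector (axis times angle).
In Python, from cell import bot gives the robot as it stands.
- The arm moves only by the shell command python3 -m handwheel 'ROWS' [FORCE]. ROWS is JSON, a list of rows, each a list of 7 numbers: the finger opening in cm, from 0 to 9.4, then the shift along the world's x, y, z in cm, then the turn, a rotation vector about the world's x, y, z in degrees. A call has 1 to 5 rows; each row shifts and turns the commanded pose from where the row before left it; what a row does not reach is not made up. A row lasts 1/12 s, in which the tool goes at most 41.7 mm and 7.16 degrees, less where a joint would pass 70% of its speed; a pose out of reach is approached as far as the arm can. A call is refused whole if a number of a shift passes 4.17 or a number of a turn 7.16, either way. A call with a gripper value outside its range is refused whole. The fingers move at their own pace and stop on an object; FORCE is the grip in N (left out, the last holds). Time passes only in rows, so rows that do not move let the fingers close. It gives the time, the measured TCP pose, the force, the opening and the grip force at its end, in the units of the state.
- bot.sense(): the state, without advancing time (a new reading comes with each control period).
- bot.capture(name): name is "side" or "top"; returns the picture (400x640x3 uint8, red, green, blue); there is no depth.
- bot.camera_model(name): a dict with "intrinsics" (3x3 intrinsics, pixels), "rvec" (rotation vector, rad) and "tvec" (3), from world to camera coordinates, as OpenCV has them. Camera axes: x right, y down, z forward; pixel columns grow to the right and rows downward; lengths in m; the calibration is good to about 2 mm. A picture is of the moment at which its call begins. camera_model takes no time and is no camera call.
- bot.finish_job(): hands the job in; it is judged then, once.
The state is a dict: "time": time; "q": joint angles; "qvel": joint speeds; "tau": joint torques, N m; "tcp_pos": TCP position; "tcp_rot": TCP orientation; "wrist_force": force on the tool from outside, world axes, zero at the start; "torque": the same for the moment, N m; "width": opening from 0.0 (shut) to 1.0 (fully open); "grasp_force": force on a finger pad.
Only numpy, scipy, OpenCV 4.12 (cv2) and the standard library are available. Lean on these libraries where they do the work, as an engineer would, in place of code of your own. Each camera call takes 0.05 s, during which the arm holds its last target. There are 200 camera calls.

### The job

Stand every pond jar in a well of the jar warmer, any well you like but one jar to a well, and switch on just the wells that hold a jar: rocker 1 to 4 from the left heats well 1 to 4 from the left, and goes on when its far end is pressed down with the stylus, never with the fingers. The rockers are under the clear cover, so first turn the turnbutton off it and raise the cover. When the switches are set, shut the cover and turn the turnbutton a quarter turn back over it to its stop, and leave the stylus standing in its stand.

Things in the scene. Friction and masses are not known exactly. Their poses are not given: they have to be found in the camera images.
- warmer: Jar warmer, a low white unit fixed to the worktop, 132 mm deep (its x), 448 mm wide (its y), 48 mm high. Origin at the centre of its underside; x points away from the robot, y to its left. Wells at y = 175, 101, 27, -47 mm and rockers at y = -119, -143, -167, -191 mm, all at x = 0; clear cover (middle) and turnbutton at y = -155 mm, the turnbutton in front, at x = -53 mm.
- well_1 (a point): Centre of the floor of well 1 of the warmer, counted from the left (largest y). The well is 62 mm across and 36 mm deep: floor at z = 12 mm, rim at z = 48 mm, so that a seated jar stands 36 mm proud. Wells are 74 mm apart.
- well_2 (a point): Centre of the floor of well 2 of the warmer, counted from the left (largest y). The well is 62 mm across and 36 mm deep: floor at z = 12 mm, rim at z = 48 mm, so that a seated jar stands 36 mm proud. Wells are 74 mm apart.
- well_3 (a point): Centre of the floor of well 3 of the warmer, counted from the left (largest y). The well is 62 mm across and 36 mm deep: floor at z = 12 mm, rim at z = 48 mm, so that a seated jar stands 36 mm proud. Wells are 74 mm apart.
- well_4 (a point): Centre of the floor of well 4 of the warmer, counted from the left (largest y). The well is 62 mm across and 36 mm deep: floor at z = 12 mm, rim at z = 48 mm, so that a seated jar stands 36 mm proud. Wells are 74 mm apart.
- rocker_1 (a joint): Tilt of rocker switch 1, counted from the left, which heats well 1, rad. -0.25 is off (near end down, far end raised), +0.25 is on (far end, towards +x of the warmer, pressed down); it snaps over to whichever side of 0 it is on. About 2 N on the far end turns it on; the same on the near end turns it off.
- pivot_1 (a point): Middle of rocker 1 on its pivot line, z = 51 mm. The white rocker is a shallow V, 38 mm long along the warmer's x, 15 mm wide. 14 mm from here towards +x its top is 12 mm above this point when off, 3.5 mm when on. Rockers are 24 mm apart; ribs 3 mm wide between them (top z = 62 mm) and a frame (inside 52 mm in x, 100 mm in y, top z = 64 mm) keep fingertips out.
- rocker_2 (a joint): Tilt of rocker switch 2, counted from the left, which heats well 2, rad. -0.25 is off (near end down, far end raised), +0.25 is on (far end, towards +x of the warmer, pressed down); it snaps over to whichever side of 0 it is on. About 2 N on the far end turns it on; the same on the near end turns it off.
- pivot_2 (a point): Middle of rocker 2 on its pivot line, z = 51 mm. The white rocker is a shallow V, 38 mm long along the warmer's x, 15 mm wide. 14 mm from here towards +x its top is 12 mm above this point when off, 3.5 mm when on. Rockers are 24 mm apart; ribs 3 mm wide between them (top z = 62 mm) and a frame (inside 52 mm in x, 100 mm in y, top z = 64 mm) keep fingertips out.
- rocker_3 (a joint): Tilt of rocker switch 3, counted from the left, which heats well 3, rad. -0.25 is off (near end down, far end raised), +0.25 is on (far end, towards +x of the warmer, pressed down); it snaps over to whichever side of 0 it is on. About 2 N on the far end turns it on; the same on the near end turns it off.
- pivot_3 (a point): Middle of rocker 3 on its pivot line, z = 51 mm. The white rocker is a shallow V, 38 mm long along the warmer's x, 15 mm wide. 14 mm from here towards +x its top is 12 mm above this point when off, 3.5 mm when on. Rockers are 24 mm apart; ribs 3 mm wide between them (top z = 62 mm) and a frame (inside 52 mm in x, 100 mm in y, top z = 64 mm) keep fingertips out.
- rocker_4 (a joint): Tilt of rocker switch 4, counted from the left, which heats well 4, rad. -0.25 is off (near end down, far end raised), +0.25 is on (far end, towards +x of the warmer, pressed down); it snaps over to whichever side of 0 it is on. About 2 N on the far end turns it on; the same on the near end turns it off.
- pivot_4 (a point): Middle of rocker 4 on its pivot line, z = 51 mm. The white rocker is a shallow V, 38 mm long along the warmer's x, 15 mm wide. 14 mm from here towards +x its top is 12 mm above this point when off, 3.5 mm when on. Rockers are 24 mm apart; ribs 3 mm wide between them (top z = 62 mm) and a frame (inside 52 mm in x, 100 mm in y, top z = 64 mm) keep fingertips out.
- cover (a joint): Opening of the clear cover over the rockers, rad: 0 shut (as at the start), 1.57 upright, stop at 1.75. Hinged along its far edge (axis along the warmer's y); opens up and away from the robot and stays where it is left (friction 0.06 N m, 1 to 2 N near the free edge). Plate 80 mm from hinge to free edge, 112 mm wide, 5 mm thick at its grey rim.
- cover_hinge (a point): Middle of the cover's hinge line, z = 66 mm, 42 mm behind the rockers' pivot line, fixed. The plate's mid-thickness lies on this axis.
- cover_fin (a point): Grip point on the cover's lifting fin, which stands square on the cover, 56 mm from the hinge line and 36 mm left of the cover's middle (moves with the cover; 20 mm above the plate's mid-thickness, so z = 86 mm when shut). The fin is 8 mm thick along the warmer's y, 22 mm long, and rises 30 mm above the plate's mid-thickness. When shut the plate's top is at z = 68.5 mm.
- turnbutton (a joint): Turn of the turnbutton, rad, counterclockwise seen from above: 0 lies along the cover's front edge and frees the cover, 1.571 at its other stop lies square to the edge, over the shut cover, and holds it (about so at the start). Below 0.2 it is clear of the cover. Stays where it is left (friction 0.03 N m).
- turn_fin (a point): Grip point of the turnbutton, on its vertical pivot axis, z = 93 mm, 53 mm in front of the rockers' pivot line: an upright steel thumb fin 9 mm thick, 36 mm long, from z = 79 to 97 mm, along the bar (along the warmer's y at joint 0). The bar below is 58 mm long, 14 mm wide, z = 70 to 80 mm, just clear of the shut cover.
- socket (a point): Centre of the mouth of the hole in the stylus stand, a wooden block 56 mm square and 60 mm high on a 68 mm steel foot, fixed to the worktop. The hole is in its top face at z = 60 mm: round, 13 mm wide (widening to 19 mm at the mouth), 51 mm deep.
- stylus: Black stylus, 133 mm long, 45 g, standing point down in its stand at the start. Origin at the point, z along it to the handle. Round-ended shaft 7 mm thick; collar 24 mm across from 49 to 53 mm above the point, which rests on the stand's top; then a square handle 14 mm thick (faces along its x and y) up to 133 mm.
- jar_1: Specimen jar of pond water with a white screw lid, all alike, 56 mm across, 72 mm tall, about 0.16 kg, closed. Origin at the centre of its underside, z up. Two to four jars are there (None: absent).
- jar_2: Specimen jar of pond water with a white screw lid, all alike, 56 mm across, 72 mm tall, about 0.16 kg, closed. Origin at the centre of its underside, z up. Two to four jars are there (None: absent).
- jar_3: Specimen jar of pond water with a white screw lid, all alike, 56 mm across, 72 mm tall, about 0.16 kg, closed. Origin at the centre of its underside, z up. Two to four jars are there (None: absent).
- jar_4: Specimen jar of pond water with a white screw lid, all alike, 56 mm across, 72 mm tall, about 0.16 kg, closed. Origin at the centre of its underside, z up. Two to four jars are there (None: absent).
Things that resemble listed ones, but are neither listed nor needed, are in the scene too. Leave any orange look-alike of the jar_2 alone.

How it is judged:
By the outcome, as a careful person would: the job done as asked, in the order asked, and still so for the second after the job is handed in, with the robot touching nothing.
Of jar_1, jar_2, jar_3, jar_4 only 2 to 4 are there at a start; the rules pass over those that are not, and their reading is None.
At some moment in a run one of jar_1, jar_2, jar_3, jar_4 may be knocked a few centimetres aside while the robot is not near it.
It also fails if it takes over 210 s, if anything falls off the work surface, if the arm or the gripper's body presses on something with over 40 N, if the wrist force passes 120 N, or if a joint passes its speed limit or range.

## Working session

There is one attempt and no reset: what is moved stays moved. The work goes in short steps, Python scripts to look and compute and a shell command to move; the robot and the scene stay as the last step left them, time stands still between calls to the robot, and variables do not carry over. Pictures are saved under pics/ and viewed, at most 14 in all, crops included, and the job is handed in when it is done.

```bash
ls; mkdir -p pics; python3 - <<'E'
from cell import bot
import cv2
for n in("top","side"):
    im=bot.capture(n); cv2.imwrite(f"pics/{n}0.png",im[:,:,::-1]); m=bot.camera_model(n); print(n,m)
print(bot.sense(), bot.grip_point_offset)
E
```

```text
pics
top {'intrinsics': array([[377.62364501,   0.        , 320.15659566],
       [  0.        , 377.62364501, 202.99915869],
       [  0.        ,   0.        ,   1.        ]]), 'rvec': array([ 2.13457191, -2.12044637,  0.16996333]), 'tvec': array([-0.02531838,  0.55732959,  1.3149418 ])}
side {'intrinsics': array([[407.84472732,   0.        , 320.35514268],
       [  0.        , 407.84472732, 198.22988369],
       [  0.        ,   0.        ,   1.        ]]), 'rvec': array([ 2.28917673, -0.13926245,  0.07309838]), 'tvec': array([-0.54590092,  0.09703499,  1.14891809])}
{'time': 0.1, 'q': array([ 1.11848903e+00,  2.07350470e-01,  1.54278696e+00,  3.34578727e-05,
        1.39350643e+00, -1.50469682e-01]), 'qvel': array([ 0.00035362, -0.00109137, -0.00409771,  0.00161761, -0.00227199,
        0.00082887]), 'tau': array([ 5.26220028e-04, -3.71861136e+01, -2.82296491e+01,  7.01167993e-02,
        3.11501243e-02, -7.17096782e-05]), 'tcp_pos': array([0.17059744, 0.54835376, 0.20440947]), 'tcp_rot': array([-4.72240361e-01, -3.10524735e+00,  3.06081870e-03]), 'wrist_force': array([ 0.14489844, -0.28063851, -0.52575851]), 'torque': array([-0.03039644,  0.01995258, -0.03650645]), 'grasp_force': 0.0, 'width': 0.9999766939983171} 0.0188
```

View pics/top0.png

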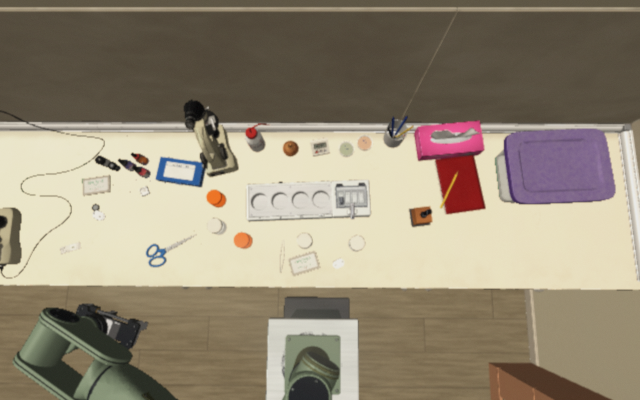

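View pics/side0.png

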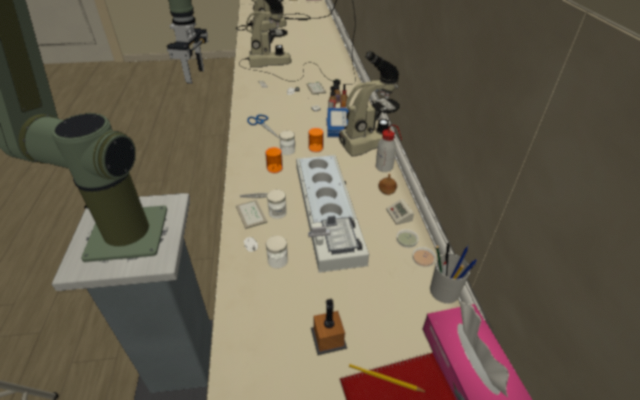

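The top view shows three white-lidded jars near (217,226), (305,240) and (357,242). There are orange look-alikes at (216,198) and (243,240), which I leave alone. The warmer spans (248–369, 180–220) with its rockers on the right, and the stand with the stylus is at (421,216). In the side view the jars are at (287,142), (277,203) and (277,250), and the stylus is at (329,315). Next is one enlarged crop to confirm the jars, plus measurements.

```bash
cat > h.py <<'E'
import numpy as np, cv2
from cell import bot
def cam(n):
    m=bot.camera_model(n); R=cv2.Rodrigues(np.array(m["rvec"]))[0]; return m["intrinsics"],R,np.array(m["tvec"])
def ray(n,u,v):
    K,R,t=cam(n); d=R.T@np.linalg.solve(K,[u,v,1.]); return -R.T@t,d
def onz(n,u,v,z):
    c,d=ray(n,u,v); return c+d*(z-c[2])/d[2]
def proj(n,p):
    K,R,t=cam(n); q=K@(R@np.array(p,float)+t); return q[:2]/q[2]
def tri(a,b):
    (c1,d1),(c2,d2)=ray("top",*a),ray("side",*b)
    s=np.linalg.lstsq(np.c_[d1,-d2],c2-c1,rcond=None)[0]; p,q=c1+d1*s[0],c2+d2*s[1]; return (p+q)/2,np.linalg.norm(p-q)
def blobs(mask,amin,amax=1e9):
    n,l,s,c=cv2.connectedComponentsWithStats(mask.astype(np.uint8)); return [(c[i].round(1).tolist(),s[i].tolist()) for i in range(1,n) if amin<=s[i,4]<=amax]
def snap(n,name=None):
    im=bot.capture(n)[:,:,::-1].copy()
    if name: cv2.imwrite(f"pics/{name}.png",im)
    return im
def crop(im,x0,x1,y0,y1,k): return cv2.resize(im[y0:y1,x0:x1],None,fx=k,fy=k,interpolation=cv2.INTER_CUBIC)
E
python3 - <<'E'
from h import *
t=cv2.imread("pics/top0.png"); s=cv2.imread("pics/side0.png")
a=crop(t,190,450,170,260,3); b=crop(s,230,390,100,360,2)
b1=crop(s,240,380,120,240,3)
b2=crop(s,240,380,200,360,2)
out=np.zeros((270+330,780,3),np.uint8); out[:270]=a
out[270:600,:385]=crop(s,240,380,120,240,2.75)[:330]; 
c=crop(s,250,400,200,360,2.06)[:330]; out[270:270+c.shape[0],400:400+c.shape[1]]=c
cv2.imwrite("pics/c1.png",out)
hs=cv2.cvtColor(t,cv2.COLOR_BGR2HSV); 
print(t[226,217],t[240,305],t[190,240],t[242,357],t[200,330],t[185,258])
hs2=cv2.cvtColor(s,cv2.COLOR_BGR2HSV)
for n,h in(("top",hs),("side",hs2)):
    m=(h[...,1]<30)&(h[...,2]>170); print(n,blobs(m,25))
E
```

```text
[201 224 231] [204 225 232] [198 226 234] [203 225 232] [207 218 221] [206 218 222]
top [([14.9, 124.4], [0, 122, 33, 6, 158]), ([109.3, 125.3], [30, 122, 155, 6, 597]), ([237.0, 124.8], [220, 123, 36, 5, 149]), ([324.3, 125.8], [256, 123, 131, 6, 592]), ([551.6, 126.2], [481, 124, 142, 5, 587]), ([470.7, 131.7], [467, 129, 9, 6, 27]), ([78.6, 130.3], [63, 130, 28, 2, 37]), ([126.7, 130.5], [100, 130, 54, 2, 107]), ([362.2, 131.2], [333, 131, 52, 2, 64]), ([631.6, 189.7], [619, 130, 21, 151, 1514]), ([449.0, 139.7], [431, 137, 39, 6, 129]), ([157.5, 166.6], [155, 156, 8, 24, 26]), ([503.0, 177.9], [498, 156, 12, 44, 285]), ([179.0, 170.5], [164, 161, 31, 20, 463]), ([95.7, 184.6], [85, 178, 22, 14, 223]), ([305.3, 199.7], [246, 180, 124, 40, 3910]), ([143.9, 190.9], [140, 186, 9, 10, 59]), ([98.0, 215.1], [92, 210, 13, 11, 96]), ([71.5, 246.6], [64, 243, 14, 9, 59]), ([171.5, 246.3], [166, 243, 13, 8, 35]), ([147.8, 254.4], [145, 244, 8, 23, 27]), ([303.6, 262.7], [291, 254, 26, 18, 270]), ([338.0, 263.3], [332, 258, 12, 11, 91]), ([108.9, 323.9], [107, 319, 5, 13, 37]), ([313.1, 352.7], [266, 319, 93, 81, 3679])]
side [([290.4, 90.7], [288, 88, 6, 6, 29]), ([335.6, 118.9], [332, 112, 10, 13, 31]), ([328.8, 200.6], [298, 155, 70, 105, 1999]), ([182.1, 200.6], [180, 195, 6, 14, 58]), ([250.4, 212.7], [243, 204, 17, 16, 88]), ([276.9, 206.1], [272, 204, 11, 5, 36]), ([350.1, 231.7], [346, 220, 9, 25, 50]), ([337.3, 232.3], [332, 230, 12, 5, 39]), ([338.6, 239.2], [333, 237, 12, 5, 39]), ([250.1, 243.3], [245, 238, 12, 13, 109]), ([276.7, 255.6], [270, 253, 14, 6, 54])]
```

View pics/c1.png

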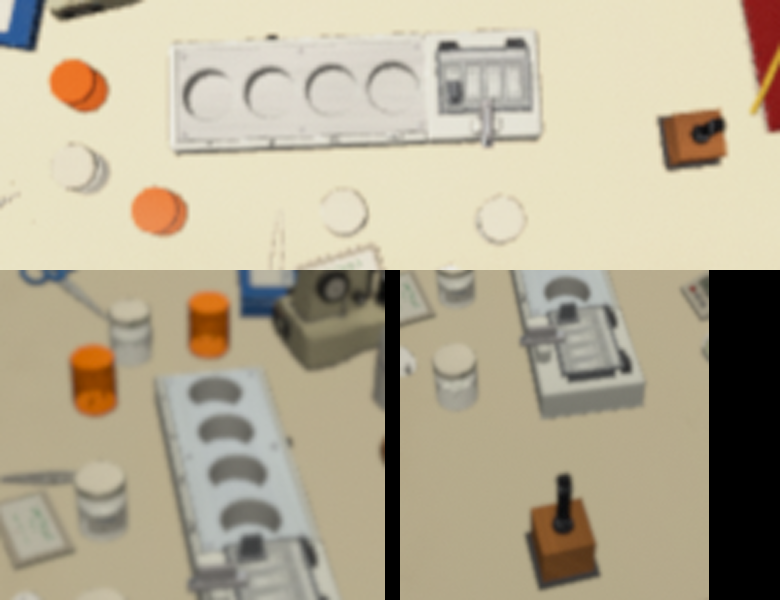

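The enlarged crop confirms three white jars, with top-view lids at (215,226), (305,240) and (357,243). The two orange ones are decoys. The cover is shut with the turnbutton square over it, and the stylus is in its stand. Now I'll compute positions.

```bash
python3 - <<'E'
from h import *
np.set_printoptions(precision=4,suppress=True)
T=lambda x,y:(190+(x+.5)/3-.5,170+(y+.5)/3-.5)
S1=lambda x,y:(240+(x+.5)/2.75-.5,120+(y-270+.5)/2.75-.5)
S2=lambda x,y:(250+(x-400+.5)/2.06-.5,200+(y-270+.5)/2.06-.5)
for n,a,b in[("jarL",(75,167),S1(130,312)),("jarM",(344,211),S1(100,478)),("jarR",(500,219),S2(455,361))]:
    print(n,onz("top",*T(*a),.072),onz("side",*b,.072),tri(T(*a),b))
# ellipse fits for well rims
for i,(a,b) in enumerate([((210,95),(215,390)),((271,92),(225,430)),((332,89),(237,470)),((393,88),(251,516))]):
    print("well",i+1,onz("top",*T(*a),.048),onz("side",*S1(*b),.048))
for a in[(171,44),(537,31),(541,135),(175,152)]: print("corner",onz("top",*T(*a),.048))
for a in[(157,374),(264,371)]: print("scorner",onz("side",*S1(*a),.048))
for a in[(541,413-25),(644,382)]: print("scorner R",onz("side",*S2(*a),.048))
print("stylus top",tri(T(717,125),S2(563,477)), "collar",onz("top",*T(703,134),.064),onz("side",*S2(563,524),.064))
E
```

```text
jarL [0.4714 0.3484 0.072 ] [0.4768 0.3413 0.072 ] (array([0.4746, 0.3504, 0.0658]), np.float64(0.004949085372083079))
jarM [0.4221 0.0323 0.072 ] [0.4257 0.0284 0.072 ] (array([0.424 , 0.0326, 0.0681]), np.float64(0.003285723110084784))
jarR [ 0.4141 -0.1487  0.072 ] [ 0.4186 -0.1584  0.072 ] (array([ 0.4166, -0.1494,  0.0619]), np.float64(0.003607714273927762))
well 1 [0.5622 0.1971 0.048 ] [0.5667 0.199  0.048 ]
well 2 [0.5663 0.1236 0.048 ] [0.5688 0.1226 0.048 ]
well 3 [0.5704 0.0501 0.048 ] [0.5729 0.0523 0.048 ]
well 4 [ 0.5721 -0.0234  0.048 ] [ 0.5774 -0.0218  0.048 ]
corner [0.6249 0.2468 0.048 ]
corner [ 0.6433 -0.1975  0.048 ]
corner [ 0.516  -0.2005  0.048 ]
corner [0.4928 0.2366 0.048 ]
scorner [0.5015 0.2389 0.048 ]
scorner [0.6299 0.2303 0.048 ]
scorner R [ 0.5201 -0.193   0.048 ]
scorner R [ 0.6471 -0.1985  0.048 ]
stylus top (array([ 0.5169, -0.3852,  0.1391]), np.float64(0.002533461599999839)) collar [ 0.5161 -0.3892  0.064 ] [ 0.519  -0.3905  0.064 ]
```

```bash
python3 -m handwheel '[[9.4,3.03,-2.02,0,0,0,1.97],[9.4,3.03,-2.02,0,0,0,1.97],[9.4,3.03,-2.02,0,0,0,1.97],[9.4,3.03,-2.02,0,0,0,1.97],[9.4,3.03,-2.02,0,0,0,1.97]]' 8; python3 -m handwheel '[[9.4,3.03,-2.02,0,0,0,1.97],[9.4,3.03,-2.02,0,0,0,1.97],[9.4,3.03,-2.02,0,0,0,1.97],[9.4,3.03,-2.02,0,0,0,1.97],[9.4,3.03,-2.02,0,0,0,1.97]]'; python3 -m handwheel '[[9.4,0,0,0,0,0,0],[9.4,0,0,0,0,0,0]]'
python3 - <<'E'
from h import *
t=snap("top"); s=snap("side")
c=np.zeros((600,800,3),np.uint8)
a=crop(t,180,380,170,270,4); b=crop(s,240,380,110,160,4)
c[:400]=a; c[400:600,:560]=b; cv2.imwrite("pics/c2.png",c); print(proj("top",bot.sense()["tcp_pos"]),proj("side",bot.sense()["tcp_pos"]))
E
```

```text
time: 0.52
tcp_pos: [0.3232, 0.4467, 0.2049]
tcp_rot: [-0.2, -3.135, 0.001]
wrist_force: [0.5, 1.0, 0.1]
width: 1.001
grasp_force: 0.0
time: 0.93
tcp_pos: [0.4748, 0.3456, 0.2049]
tcp_rot: [0.068, -3.14, 0.001]
wrist_force: [-0.7, -0.2, 0.9]
width: 1.001
grasp_force: 0.0
time: 1.1
tcp_pos: [0.4749, 0.3456, 0.2046]
tcp_rot: [0.06, -3.139, 0.001]
wrist_force: [0.1, 0.9, -0.6]
width: 0.998
grasp_force: 0.0
[203.12650902 220.19798958] [283.74980369  98.99429327]
```

View pics/c2.png

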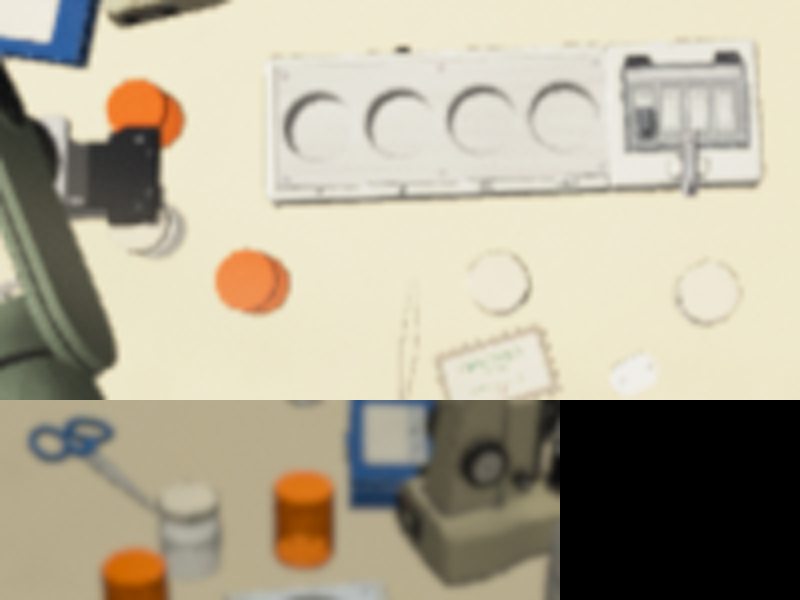

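The gripper is above the left jar. Orange decoy 1 is about 95 mm beyond it at (214,197) and clear, and the side view shows the jar upright at (287,135). Next I descend, squeeze along y to centre the jar, then re-grip along x.

```bash
python3 -m handwheel '[[9.4,0,0,-3.2,0,0,0],[9.4,0,0,-3.2,0,0,0],[9.4,0,0,-3.2,0,0,0],[9.4,0,0,-3.2,0,0,0],[9.4,0,0,-3.4,0,0,0]]'; python3 -m handwheel '[[4,0,0,0,0,0,0],[4,0,0,0,0,0,0],[4,0,0,0,0,0,0],[4,0,0,0,0,0,0],[4,0,0,0,0,0,0]]' 5;  python3 -m handwheel '[[4,0,0,0,0,0,0],[4,0,0,0,0,0,0]]'
```

```text
time: 1.62
tcp_pos: [0.4725, 0.3486, 0.0427]
tcp_rot: [-0.07, 3.14, 0.001]
wrist_force: [0.0, 0.4, -0.9]
width: 0.996
grasp_force: 0.0
time: 2.03
tcp_pos: [0.4758, 0.3484, 0.0465]
tcp_rot: [-0.067, 3.136, 0.004]
wrist_force: [0.3, 0.1, -0.1]
width: 0.681
grasp_force: 0.0
time: 2.2
tcp_pos: [0.4753, 0.3481, 0.0455]
tcp_rot: [-0.066, 3.138, 0.004]
wrist_force: [-0.5, 0.8, 4.6]
width: 0.573
grasp_force: 5.0
```

```bash
python3 -m handwheel '[[4,0,0,0,0,0,0],[4,0,0,0,0,0,0]]'; python3 -m handwheel '[[7.4,0,0,0,0,0,0],[7.4,0,0,0,0,0,0],[7.4,0,0,0,0,0,0]]'; python3 -m handwheel '[[7.4,0,0,0,0,0,0],[7.4,0,0,0,0,0,0]]'
```

```text
time: 2.37
tcp_pos: [0.4753, 0.3481, 0.0455]
tcp_rot: [-0.066, 3.138, 0.004]
wrist_force: [-0.5, 0.8, 6.4]
width: 0.578
grasp_force: 5.0
time: 2.62
tcp_pos: [0.4736, 0.3466, 0.0431]
tcp_rot: [0.066, -3.14, 0.001]
wrist_force: [0.2, -0.7, -0.8]
width: 0.752
grasp_force: 0.0
time: 2.78
tcp_pos: [0.4736, 0.3467, 0.043]
tcp_rot: [0.066, -3.14, 0.001]
wrist_force: [0.3, -0.1, -1.2]
width: 0.785
grasp_force: 0.0
```

```bash
python3 -m handwheel '[[7.8,0,0,0,0,0,-7],[7.8,0,0,0,0,0,-7],[7.8,0,0,0,0,0,-7],[7.8,0,0,0,0,0,-7],[7.8,0,0,0,0,0,-7]]'; python3 -m handwheel '[[7.8,0,0,0,0,0,-7],[7.8,0,0,0,0,0,-7],[7.8,0,0,0,0,0,-7],[7.8,0,0,0,0,0,-7],[7.8,0,0,0,0,0,-7]]';python3 -m handwheel '[[7.8,0,0,0,0,0,-7],[7.8,0,0,0,0,0,-7],[7.8,0,0,0,0,0,-6],[7.8,0,0,0,0,0,0]]'
python3 -m handwheel '[[4,0,0,0,0,0,0],[4,0,0,0,0,0,0],[4,0,0,0,0,0,0],[4,0,0,0,0,0,0],[4,0,0,0,0,0,0]]' 12;python3 -m handwheel '[[4,0,0,0,0,0,0],[4,0,0,0,0,0,0]]'
python3 - <<'E'
from h import *
t=snap("top"); s=snap("side")
c=np.zeros((600,640,3),np.uint8)
a=crop(t,180,260,180,250,4); b=crop(s,240,380,80,180,5)
c[:280,:320]=a; c[:320,320:]=crop(s,240,320,80,160,4); cv2.imwrite("pics/c3.png",c[:330])
E
```

```text
time: 3.2
tcp_pos: [0.4737, 0.3468, 0.0431]
tcp_rot: [-0.891, -3.012, 0.001]
wrist_force: [-0.1, -0.2, -0.4]
width: 0.835
grasp_force: 0.0
time: 3.62
tcp_pos: [0.4737, 0.3468, 0.0431]
tcp_rot: [-1.755, -2.605, 0.001]
wrist_force: [1.0, -0.0, 1.6]
width: 0.828
grasp_force: 0.0
time: 3.95
tcp_pos: [0.4737, 0.3468, 0.0431]
tcp_rot: [-2.176, -2.266, 0.001]
wrist_force: [-0.0, -0.0, 0.9]
width: 0.825
grasp_force: 0.0
time: 4.37
tcp_pos: [0.4737, 0.3469, 0.0433]
tcp_rot: [-2.173, -2.268, 0.001]
wrist_force: [-0.8, 0.2, -0.0]
width: 0.569
grasp_force: 12.0
time: 4.53
tcp_pos: [0.4737, 0.3469, 0.0433]
tcp_rot: [-2.174, -2.268, 0.001]
wrist_force: [0.2, 0.1, 0.2]
width: 0.569
grasp_force: 12.0
```

View pics/c3.png

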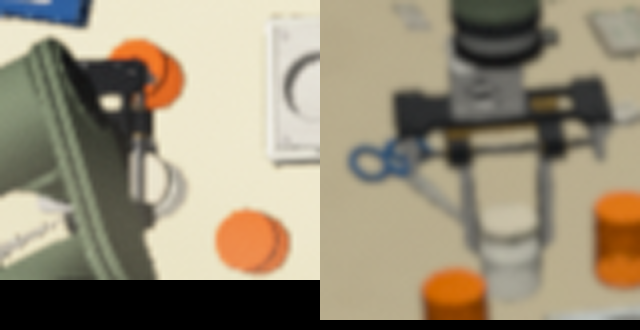

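The picture shows the fingers holding the jar by its lid, side view (510,220) in the crop, with the jar upright. I'll lift it and fit the well rims while moving.

```bash
python3 -m handwheel '[[4,0,0,3,0,0,0],[4,0,0,3,0,0,0],[4,0,0,3,0,0,0],[4,0,0,0,0,0,0]]'
python3 - <<'E'
from h import *
t=cv2.imread("pics/top0.png"); k=8
g=cv2.cvtColor(crop(t,180,400,170,260,k),cv2.COLOR_BGR2GRAY)
def P(x,y): return (180+(x+.5)/k-.5,170+(y+.5)/k-.5)
cl=cv2.createCLAHE(4,(4,4)).apply(cv2.GaussianBlur(g,(0,0),3))
for z,d,name in((.048,.062,"well"),(.072,.0535,"lid")):
    r=d/2*377.6/(1.30-z)*k; print(name,r)
    c=cv2.HoughCircles(cl,cv2.HOUGH_GRADIENT,1.5,40*1.5*k/4,param1=60,param2=18,minRadius=int(r*.93),maxRadius=int(r*1.07))
    for x,y,rr in c[0]:
        p=onz("top",*P(x,y),z); print(p[:2].round(4),rr.round(1),np.round(P(x,y),1))
E
```

```text
time: 4.97
tcp_pos: [0.4784, 0.3495, 0.1404]
tcp_rot: [2.171, 2.265, 0.02]
wrist_force: [1.5, 1.1, -0.6]
width: 0.566
grasp_force: 12.0
well 74.79616613418531
[0.5667 0.1251] 79.0 [279.6 200.2]
[ 0.5738 -0.022 ] 75.8 [320.3 198.5]
[0.5706 0.0512] 77.4 [300.  199.3]
[0.4213 0.0334] 70.0 [304.3 240.7]
[0.5615 0.1982] 79.0 [259.3 201.5]
[0.4205 0.2554] 74.1 [241.9 240.5]
[0.5648 0.3548] 72.4 [216.2 200.4]
[ 0.5496 -0.1106] 79.0 [344.8 205.3]
[0.6775 0.4771] 75.8 [184.7 170. ]
[ 0.6133 -0.1557] 70.6 [357.2 188. ]
[0.6371 0.3663] 79.0 [214.2 180.9]
[0.4576 0.2007] 77.4 [257.7 230.2]
[0.4701 0.3456] 70.8 [217.3 226.5]
[0.6092 0.4683] 75.8 [185.8 188.2]
[0.636  0.2969] 79.0 [233.1 181.3]
[ 0.6178 -0.0924] 75.8 [339.8 186.7]
[0.4846 0.2804] 79.0 [235.7 222.5]
[0.3557 0.0147] 70.5 [309.4 259.5]
[ 0.6278 -0.0093] 77.4 [316.9 183.9]
[0.4703 0.0978] 77.4 [286.5 226.8]
[ 0.47   -0.0682] 72.3 [333.  227.2]
[ 0.5514 -0.1868] 77.4 [366.  204.9]
lid 65.80325732899023
[0.5639 0.3453] 62.5 [217.  199.5]
[0.5662 0.055 ] 67.4 [298.5 199.3]
[ 0.5727 -0.0222] 64.2 [320.3 197.6]
[0.5654 0.1943] 65.8 [259.3 199.3]
[0.4149 0.2441] 69.1 [243.6 241.7]
[0.5665 0.1223] 69.1 [279.6 199.1]
[0.4183 0.0315] 65.8 [304.5 241.1]
[ 0.5294 -0.092 ] 67.4 [340.  209.8]
[ 0.5232 -0.1719] 65.8 [362.7 211.7]
[0.4656 0.3327] 65.4 [219. 227.]
[0.6416 0.4124] 69.1 [199.5 178.1]
[ 0.6088 -0.1555] 65.8 [357.8 187.8]
[0.6684 0.4657] 69.1 [185.3 170.8]
[0.6357 0.3573] 64.2 [214.7 179.8]
[ 0.5982 -0.0901] 62.5 [339.4 190.7]
[0.6069 0.4615] 64.2 [185.3 187.5]
[0.623  0.0057] 65.8 [312.6 183.7]
[0.4532 0.199 ] 69.1 [256.9 230.8]
[ 0.4714 -0.0676] 67.4 [333.  226.1]
[ 0.6119 -0.2143] 62.5 [374.3 187.1]
```

```bash
python3 -m handwheel '[[4,0,0,0,0,0,0],[4,0,0,0,0,0,0]]'; python3 -m handwheel '[[4,0,0,0,0,0,0],[4,0,0,0,0,0,0],[4,0,0,0,0,0,0]]'; python3 -c "
from h import *
s=bot.sense();print(s['q'],s['tau'],s['tcp_pos'])"
```

```text
time: 5.13
tcp_pos: [0.473, 0.3465, 0.1321]
tcp_rot: [-2.174, -2.267, 0.003]
wrist_force: [-0.2, 0.6, -3.4]
width: 0.566
grasp_force: 12.0
time: 5.38
tcp_pos: [0.4728, 0.3464, 0.1314]
tcp_rot: [-2.173, -2.267, 0.005]
wrist_force: [0.4, -0.0, -1.3]
width: 0.564
grasp_force: 12.0
[4.84667827e-01 3.01056385e-01 1.58412911e+00 1.53773298e-05
 1.26007777e+00 4.42658777e-01] [ 8.53558187e-03 -4.05394256e+01 -2.73192197e+01  7.12742563e-02
 -6.67979675e-04 -4.79820847e-04] [0.47275336 0.34635774 0.13142127]
```

```bash
python3 -m handwheel '[[4,0.6,-1,0,0,0,0],[4,1.2,-2,0,0,0,0],[4,1.5,-2.4,0,0,0,0],[4,1.5,-2.4,0,0,0,0],[4,1.5,-2.4,0,0,0,0]]'; python3 -m handwheel '[[4,1.3,-2.15,0,0,0,0],[4,0.9,-1.5,0,0,0,0],[4,0.61,-1,0,0,0,0],[4,0,0,-1.5,0,0,0],[4,0,0,-1.5,0,0,0]]'; python3 -m handwheel '[[4,0,0,0,0,0,0],[4,0,0,0,0,0,0],[4,0,0,0,0,0,0],[4,0,0,0,0,0,0]]'
python3 - <<'E'
from h import *
t=snap("top"); s=snap("side")
c=np.zeros((400,800,3),np.uint8)
c[:400,:400]=crop(t,230,310,170,250,5); c[:400,400:]=crop(s,280,360,110,190,5); cv2.imwrite("pics/c4.png",c)
E
```

```text
time: 5.8
tcp_pos: [0.5375, 0.2432, 0.133]
tcp_rot: [2.174, 2.268, -0.001]
wrist_force: [0.4, 0.2, -2.4]
width: 0.563
grasp_force: 12.0
time: 6.22
tcp_pos: [0.5669, 0.1974, 0.1042]
tcp_rot: [2.175, 2.264, 0.004]
wrist_force: [-0.1, -0.2, -1.3]
width: 0.562
grasp_force: 12.0
time: 6.55
tcp_pos: [0.5657, 0.1989, 0.1045]
tcp_rot: [2.173, 2.267, 0.002]
wrist_force: [0.5, -0.2, -2.8]
width: 0.566
grasp_force: 12.0
```

View pics/c4.png

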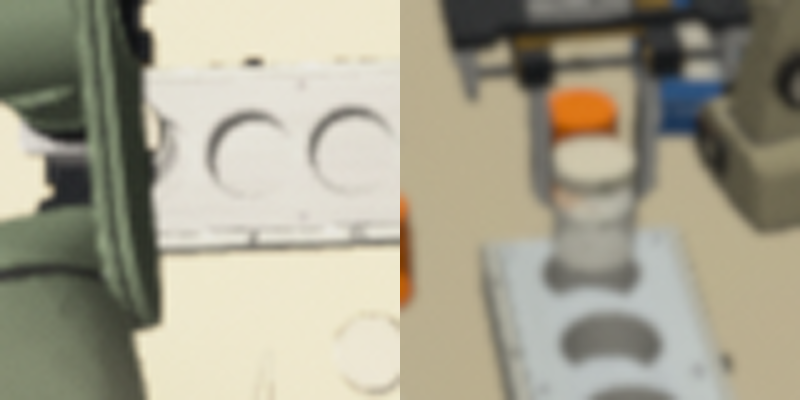

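The side view shows the held jar centred over well 1, with its bottom at about (593,270) in the crop. I'll lower it and watch the force.

```bash
python3 -m handwheel '[[4,0,0,-0.6,0,0,0],[4,0,0,-0.6,0,0,0],[4,0,0,-0.6,0,0,0],[4,0,0,0,0,0,0]]'; python3 -m handwheel '[[4,0,0,-0.6,0,0,0],[4,0,0,-0.6,0,0,0],[4,0,0,0,0,0,0]]'
```

```text
time: 6.98
tcp_pos: [0.5634, 0.1982, 0.0833]
tcp_rot: [-2.173, -2.266, 0.005]
wrist_force: [-0.3, 0.2, -1.6]
width: 0.565
grasp_force: 12.0
time: 7.23
tcp_pos: [0.5638, 0.1982, 0.0717]
tcp_rot: [-2.173, -2.266, 0.004]
wrist_force: [-0.5, -0.4, -1.9]
width: 0.562
grasp_force: 12.0
```

It has entered the well. Next I seat it, release, lift and go to the middle jar.

```bash
python3 -m handwheel '[[4,0,0,-0.6,0,0,0],[4,0,0,-0.6,0,0,0],[4,0,0,-0.4,0,0,0],[4,0,0,0,0,0,0],[4,0,0,0,0,0,0]]'; python3 -m handwheel '[[7.8,0,0,0,0,0,0],[7.8,0,0,0,0,0,0],[7.8,0,0,0,0,0,0]]'; python3 -m handwheel '[[7.8,0,0,1,0,0,0],[7.8,0,0,2,0,0,0],[7.8,0,0,3,0,0,0],[7.8,0,0,3,0,0,0],[7.8,0,0,1,0,0,0]]'
python3 - <<'E'
from h import *
t=snap("top","t5"); s=snap("side","s5")
a=crop(t,180,380,170,270,4); c=np.zeros((600,800,3),np.uint8); c[:400]=a; c[400:,:480]=crop(s,240,400,130,260,3)[:200,:480] ; c[400:,480:]=crop(s,240,320,180,280,4)[:200,:320]; cv2.imwrite("pics/c5.png",c)
E
```

```text
time: 7.65
tcp_pos: [0.5647, 0.1984, 0.0569]
tcp_rot: [-2.174, -2.267, 0.001]
wrist_force: [-0.5, 0.9, -1.6]
width: 0.563
grasp_force: 12.0
time: 7.9
tcp_pos: [0.5659, 0.1987, 0.0584]
tcp_rot: [2.174, 2.267, 0.002]
wrist_force: [0.9, -0.7, 0.4]
width: 0.739
grasp_force: 0.0
time: 8.32
tcp_pos: [0.5685, 0.1993, 0.1639]
tcp_rot: [2.17, 2.264, 0.013]
wrist_force: [0.6, -0.2, 0.9]
width: 0.832
grasp_force: 0.0
```

View pics/c5.png

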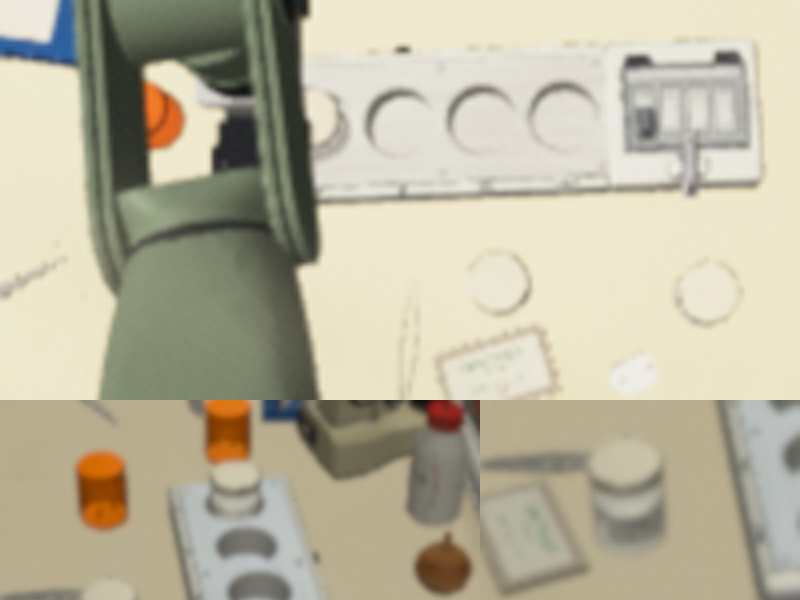

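Jar 1 is seated in well 1, side view (235,490) in the crop. The middle jar is unmoved at top (304.5,240.5), about (0.424, 0.0325).

```bash
python3 -m handwheel '[[9.4,-0.5,-0.6,0,0,0,7],[9.4,-1.18,-1.39,0,0,0,7],[9.4,-1.18,-1.39,0,0,0,7],[9.4,-1.18,-1.39,0,0,0,7],[9.4,-1.18,-1.39,0,0,0,7]]'; python3 -m handwheel '[[9.4,-1.18,-1.39,0,0,0,7],[9.4,-1.18,-1.39,0,0,0,7],[9.4,-1.18,-1.39,0,0,0,7],[9.4,-1.18,-1.39,0,0,0,7],[9.4,-1.18,-1.39,0,0,0,7]]';  python3 -m handwheel '[[9.4,-1.18,-1.39,0,0,0,7],[9.4,-1.18,-1.39,0,0,0,7],[9.4,-0.6,-0.7,0,0,0,6],[9.4,0,0,-1,0,0,0],[9.4,0,0,-3,0,0,0]]'; python3 -m handwheel '[[9.4,0,0,-3,0,0,0],[9.4,0,0,-3,0,0,0],[9.4,0,0,-1,0,0,0],[9.4,0,0,0,0,0,0],[9.4,0,0,0,0,0,0]]'
```

```text
time: 8.83
tcp_pos: [0.5105, 0.1362, 0.1549]
tcp_rot: [-1.381, -2.818, 0.004]
wrist_force: [-0.6, 0.1, -0.2]
width: 0.997
grasp_force: 0.0
time: 9.25
tcp_pos: [0.4515, 0.0669, 0.1552]
tcp_rot: [-0.47, -3.102, 0.001]
wrist_force: [0.3, -0.3, 0.3]
width: 1.001
grasp_force: 0.0
time: 9.67
tcp_pos: [0.4273, 0.0321, 0.1192]
tcp_rot: [-0.06, 3.133, -0.001]
wrist_force: [0.8, 0.4, 0.4]
width: 1.004
grasp_force: 0.0
time: 10.08
tcp_pos: [0.4236, 0.033, 0.0467]
tcp_rot: [0.065, -3.139, -0.001]
wrist_force: [0.4, -0.3, -0.4]
width: 0.999
grasp_force: 0.0
```

```bash
python3 -m handwheel '[[4,0,0,-0.3,0,0,0],[4,0,0,0,0,0,0],[4,0,0,0,0,0,0],[4,0,0,0,0,0,0],[4,0,0,0,0,0,0]]' 5;python3 -m handwheel '[[4,0,0,0,0,0,0],[4,0,0,0,0,0,0],[7.8,0,0,0,0,0,0],[7.8,0,0,0,0,0,0],[7.8,0,0,0,0,0,0]]'; python3 -m handwheel '[[7.8,0,0,0,0,0,-7],[7.8,0,0,0,0,0,-7],[7.8,0,0,0,0,0,-7],[7.8,0,0,0,0,0,-7],[7.8,0,0,0,0,0,-7]]'; python3 -m handwheel '[[7.8,0,0,0,0,0,-7],[7.8,0,0,0,0,0,-7],[7.8,0,0,0,0,0,-7],[7.8,0,0,0,0,0,-7],[7.8,0,0,0,0,0,-7]]';python3 -m handwheel '[[7.8,0,0,0,0,0,-7],[7.8,0,0,0,0,0,-7],[7.8,0,0,0,0,0,-6],[7.8,0,0,0,0,0,0]]'
python3 -m handwheel '[[4,0,0,0,0,0,0],[4,0,0,0,0,0,0],[4,0,0,0,0,0,0],[4,0,0,0,0,0,0],[4,0,0,0,0,0,0]]' 12;python3 -m handwheel '[[4,0,0,0,0,0,0],[4,0,0,0,0,0,0]]'
```

```text
time: 10.5
tcp_pos: [0.425, 0.0325, 0.0452]
tcp_rot: [-0.066, 3.139, -0.0]
wrist_force: [-0.5, -0.6, -0.8]
width: 0.685
grasp_force: 0.0
time: 10.92
tcp_pos: [0.4241, 0.0326, 0.0444]
tcp_rot: [0.066, -3.141, -0.0]
wrist_force: [-1.1, -0.7, 0.3]
width: 0.746
grasp_force: 0.0
time: 11.33
tcp_pos: [0.4241, 0.0326, 0.0443]
tcp_rot: [-0.891, -3.012, 0.0]
wrist_force: [0.8, -0.2, -1.4]
width: 0.827
grasp_force: 0.0
time: 11.75
tcp_pos: [0.4241, 0.0326, 0.0443]
tcp_rot: [-1.755, -2.605, 0.0]
wrist_force: [0.2, -0.2, 0.1]
width: 0.829
grasp_force: 0.0
time: 12.08
tcp_pos: [0.4242, 0.0327, 0.0444]
tcp_rot: [-2.176, -2.266, 0.0]
wrist_force: [0.2, -0.4, 0.5]
width: 0.829
grasp_force: 0.0
time: 12.5
tcp_pos: [0.4239, 0.0326, 0.0444]
tcp_rot: [-2.173, -2.268, 0.001]
wrist_force: [0.0, -0.1, 0.4]
width: 0.555
grasp_force: 12.0
time: 12.67
tcp_pos: [0.4239, 0.0326, 0.0444]
tcp_rot: [-2.174, -2.268, 0.001]
wrist_force: [-1.2, 0.7, 0.8]
width: 0.556
grasp_force: 12.0
```

```bash
python3 -m handwheel '[[4,0,0,1,0,0,0],[4,0,0,2,0,0,0],[4,0,0,2.5,0,0,0],[4,0,0,2,0,0,0],[4,0,0,0.5,0,0,0]]'; python3 -m handwheel '[[4,0.7,0.45,0,0,0,0],[4,1.6,1.02,0,0,0,0],[4,2,1.27,0,0,0,0],[4,2,1.27,0,0,0,0],[4,2,1.27,0,0,0,0]]'; python3 -m handwheel '[[4,2,1.27,0,0,0,0],[4,2,1.27,0,0,0,0],[4,1.4,0.9,0,0,0,0],[4,0.72,0.47,0,0,0,0],[4,0,0,0,0,0,0]]'; python3 -m handwheel '[[4,0,0,-0.7,0,0,0],[4,0,0,-1,0,0,0],[4,0,0,-0.3,0,0,0],[4,0,0,0,0,0,0],[4,0,0,0,0,0,0]]'
```

```text
time: 13.08
tcp_pos: [0.4272, 0.0323, 0.1283]
tcp_rot: [2.17, 2.263, 0.007]
wrist_force: [0.8, -0.8, -1.4]
width: 0.555
grasp_force: 12.0
time: 13.5
tcp_pos: [0.5071, 0.0864, 0.1225]
tcp_rot: [-2.173, -2.266, 0.003]
wrist_force: [0.4, 0.1, -1.7]
width: 0.555
grasp_force: 12.0
time: 13.92
tcp_pos: [0.5688, 0.1255, 0.1226]
tcp_rot: [-2.172, -2.268, 0.002]
wrist_force: [-0.8, 1.4, -1.2]
width: 0.557
grasp_force: 12.0
time: 14.33
tcp_pos: [0.5674, 0.1241, 0.1037]
tcp_rot: [-2.174, -2.266, 0.002]
wrist_force: [-0.2, -0.4, -1.6]
width: 0.555
grasp_force: 12.0
```

```bash
python3 -m handwheel '[[4,0,0,-0.6,0,0,0],[4,0,0,-0.6,0,0,0],[4,0,0,-0.6,0,0,0],[4,0,0,0,0,0,0]]'; python3 -m handwheel '[[4,0,0,-0.6,0,0,0],[4,0,0,-0.6,0,0,0],[4,0,0,0,0,0,0]]';python3 -m handwheel '[[4,0,0,-0.6,0,0,0],[4,0,0,-0.6,0,0,0],[4,0,0,-0.4,0,0,0],[4,0,0,0,0,0,0],[4,0,0,0,0,0,0]]'
```

```text
time: 14.67
tcp_pos: [0.567, 0.1244, 0.0847]
tcp_rot: [-2.173, -2.266, 0.004]
wrist_force: [-0.7, -0.5, -1.6]
width: 0.555
grasp_force: 12.0
time: 14.92
tcp_pos: [0.5673, 0.1244, 0.0728]
tcp_rot: [-2.173, -2.266, 0.003]
wrist_force: [-0.5, 0.4, -1.8]
width: 0.552
grasp_force: 12.0
time: 15.33
tcp_pos: [0.568, 0.1245, 0.0579]
tcp_rot: [-2.174, -2.267, 0.001]
wrist_force: [-0.7, -0.3, -0.8]
width: 0.557
grasp_force: 12.0
```

```bash
python3 -m handwheel '[[7.8,0,0,0,0,0,0],[7.8,0,0,0,0,0,0],[7.8,0,0,0,0,0,0]]'; python3 -m handwheel '[[7.8,0,0,1,0,0,0],[7.8,0,0,2,0,0,0],[7.8,0,0,3,0,0,0],[7.8,0,0,3,0,0,0],[7.8,0,0,1,0,0,0]]'
python3 - <<'E'
from h import *
t=snap("top"); s=snap("side")
k=8;g=cv2.cvtColor(crop(t,330,400,220,270,k),cv2.COLOR_BGR2GRAY)
cl=cv2.createCLAHE(4,(2,2)).apply(cv2.GaussianBlur(g,(0,0),3))
c=cv2.HoughCircles(cl,cv2.HOUGH_GRADIENT,1.5,60,param1=60,param2=18,minRadius=60,maxRadius=76)
for x,y,r in c[0][:4]: 
    u=(330+(x+.5)/k-.5,220+(y+.5)/k-.5); print(u,r,onz("top",*u,.072))
o=np.zeros((400,800,3),np.uint8); o[:,:400]=crop(t,300,380,200,280,5); o[:,400:]=crop(s,260,360,150,250,4); cv2.imwrite("pics/c6.png",o)
E
```

```text
time: 15.58
tcp_pos: [0.5691, 0.1246, 0.0592]
tcp_rot: [2.174, 2.267, 0.002]
wrist_force: [-0.4, 1.1, -0.1]
width: 0.736
grasp_force: 0.0
time: 16.0
tcp_pos: [0.5719, 0.1248, 0.1647]
tcp_rot: [2.17, 2.263, 0.012]
wrist_force: [0.9, 0.0, 1.1]
width: 0.83
grasp_force: 0.0Traceback (most recent call last):
  File "<stdin>", line 6, in <module>
TypeError: 'NoneType' object is not subscriptable
```

```bash
python3 - <<'E'
from h import *
t=snap("top","t6"); s=snap("side","s6")
for a,b,r in((t,"top0",(330,400,220,270)),(s,"side0",(255,300,230,275))):
    x0,x1,y0,y1=r; print(b,cv2.absdiff(a,cv2.imread(f"pics/{b}.png"))[y0:y1,x0:x1].max())
E
```

```text
top0 12
side0 4
```

The right jar is unmoved since the start: the image difference is at most 12 grey levels. I'll go to (0.416, -0.150).

```bash
python3 -m handwheel '[[9.4,-0.6,-1.1,0,0,0,7],[9.4,-1.17,-2.1,0,0,0,7],[9.4,-1.17,-2.1,0,0,0,7],[9.4,-1.17,-2.1,0,0,0,7],[9.4,-1.17,-2.1,0,0,0,7]]'; python3 -m handwheel '[[9.4,-1.17,-2.1,0,0,0,7],[9.4,-1.17,-2.1,0,0,0,7],[9.4,-1.17,-2.1,0,0,0,7],[9.4,-1.17,-2.1,0,0,0,7],[9.4,-1.17,-2.1,0,0,0,7]]'; python3 -m handwheel '[[9.4,-1.17,-2.1,0,0,0,7],[9.4,-1.17,-2.1,0,0,0,7],[9.4,-1.17,-2.1,0,0,0,6],[9.4,-0.6,-1.1,0,0,0,0],[9.4,0,0,-1,0,0,0]]'; python3 -m handwheel '[[9.4,0,0,-3,0,0,0],[9.4,0,0,-3,0,0,0],[9.4,0,0,-3,0,0,0],[9.4,0,0,-1.3,0,0,0],[9.4,0,0,0,0,0,0]]'; python3 -m handwheel '[[4,0,0,0,0,0,0],[4,0,0,0,0,0,0],[4,0,0,0,0,0,0],[4,0,0,0,0,0,0],[4,0,0,0,0,0,0]]' 5;python3 -m handwheel '[[4,0,0,0,0,0,0],[4,0,0,0,0,0,0],[4,0,0,0,0,0,0]]'
```

```text
time: 16.62
tcp_pos: [0.5129, 0.029, 0.1554]
tcp_rot: [-1.38, -2.816, 0.003]
wrist_force: [0.3, -1.3, 0.4]
width: 0.998
grasp_force: 0.0
time: 17.03
tcp_pos: [0.4545, -0.0757, 0.1558]
tcp_rot: [-0.47, -3.101, -0.002]
wrist_force: [0.7, -0.0, 0.6]
width: 1.002
grasp_force: 0.0
time: 17.45
tcp_pos: [0.415, -0.1512, 0.1476]
tcp_rot: [0.061, -3.14, 0.001]
wrist_force: [0.1, -0.1, 0.3]
width: 0.999
grasp_force: 0.0
time: 17.87
tcp_pos: [0.4112, -0.1457, 0.0398]
tcp_rot: [0.066, -3.13, -0.011]
wrist_force: [-0.5, 0.2, 0.7]
width: 1.002
grasp_force: 0.0
time: 18.28
tcp_pos: [0.417, -0.1499, 0.0465]
tcp_rot: [-0.066, 3.139, -0.002]
wrist_force: [-0.5, -0.7, -0.5]
width: 0.682
grasp_force: 0.0
time: 18.53
tcp_pos: [0.4169, -0.1503, 0.0463]
tcp_rot: [-0.066, 3.139, -0.003]
wrist_force: [0.7, -0.9, 2.8]
width: 0.568
grasp_force: 5.0
```

```bash
python3 -m handwheel '[[7.8,0,0,0,0,0,0],[7.8,0,0,0,0,0,0],[7.8,0,0,0,0,0,0]]'; python3 -m handwheel '[[7.8,0,0,0,0,0,-7],[7.8,0,0,0,0,0,-7],[7.8,0,0,0,0,0,-7],[7.8,0,0,0,0,0,-7],[7.8,0,0,0,0,0,-7]]'; python3 -m handwheel '[[7.8,0,0,0,0,0,-7],[7.8,0,0,0,0,0,-7],[7.8,0,0,0,0,0,-7],[7.8,0,0,0,0,0,-7],[7.8,0,0,0,0,0,-7]]';python3 -m handwheel '[[7.8,0,0,0,0,0,-7],[7.8,0,0,0,0,0,-7],[7.8,0,0,0,0,0,-6],[7.8,0,0,0,0,0,0]]'
python3 -m handwheel '[[4,0,0,0,0,0,0],[4,0,0,0,0,0,0],[4,0,0,0,0,0,0],[4,0,0,0,0,0,0],[4,0,0,0,0,0,0]]' 12;python3 -m handwheel '[[4,0,0,0,0,0,0],[4,0,0,0,0,0,0]]'
```

```text
time: 18.78
tcp_pos: [0.4156, -0.1491, 0.0451]
tcp_rot: [0.066, -3.14, -0.001]
wrist_force: [0.1, -0.1, -0.1]
width: 0.745
grasp_force: 0.0
time: 19.2
tcp_pos: [0.4156, -0.1491, 0.0451]
tcp_rot: [-0.89, -3.012, -0.001]
wrist_force: [0.0, 0.4, -0.3]
width: 0.827
grasp_force: 0.0
time: 19.62
tcp_pos: [0.4156, -0.1491, 0.0451]
tcp_rot: [-1.755, -2.604, -0.0]
wrist_force: [0.1, -0.7, -1.5]
width: 0.826
grasp_force: 0.0
time: 19.95
tcp_pos: [0.4156, -0.1491, 0.0451]
tcp_rot: [-2.175, -2.265, 0.0]
wrist_force: [-0.1, -0.6, 0.6]
width: 0.83
grasp_force: 0.0
time: 20.37
tcp_pos: [0.4159, -0.1494, 0.0454]
tcp_rot: [-2.173, -2.268, 0.0]
wrist_force: [-0.9, -0.1, 0.6]
width: 0.568
grasp_force: 12.0
time: 20.53
tcp_pos: [0.4159, -0.1494, 0.0454]
tcp_rot: [-2.174, -2.268, 0.0]
wrist_force: [-1.2, -0.1, 1.4]
width: 0.564
grasp_force: 12.0
```

```bash
python3 -m handwheel '[[4,0,0,1,0,0,0],[4,0,0,2.5,0,0,0],[4,0,0,2.5,0,0,0],[4,0,0,2,0,0,0],[4,0,0,1,0,0,0]]'; python3 -m handwheel '[[4,0.7,0.9,0,0,0,0],[4,1.42,1.82,0,0,0,0],[4,1.42,1.82,0,0,0,0],[4,1.42,1.82,0,0,0,0],[4,1.42,1.82,0,0,0,0]]'; python3 -m handwheel '[[4,1.42,1.82,0,0,0,0],[4,1.42,1.82,0,0,0,0],[4,1.42,1.82,0,0,0,0],[4,1.42,1.82,0,0,0,0],[4,1.42,1.82,0,0,0,0]]'; python3 -m handwheel '[[4,1.42,1.82,0,0,0,0],[4,0.7,0.9,0,0,0,0],[4,0,0,-0.7,0,0,0],[4,0,0,-1,0,0,0],[4,0,0,-1,0,0,0]]';python3 -m handwheel '[[4,0,0,-0.5,0,0,0],[4,0,0,0,0,0,0],[4,0,0,0,0,0,0]]'
```

```text
time: 20.95
tcp_pos: [0.4176, -0.1504, 0.1386]
tcp_rot: [2.171, 2.264, 0.002]
wrist_force: [0.9, 0.7, -2.1]
width: 0.563
grasp_force: 12.0
time: 21.37
tcp_pos: [0.4798, -0.0667, 0.1351]
tcp_rot: [-2.174, -2.267, 0.001]
wrist_force: [-0.2, -0.3, -1.8]
width: 0.565
grasp_force: 12.0
time: 21.78
tcp_pos: [0.5507, 0.0244, 0.1348]
tcp_rot: [-2.173, -2.267, 0.001]
wrist_force: [0.7, -0.6, -1.3]
width: 0.564
grasp_force: 12.0
time: 22.2
tcp_pos: [0.5709, 0.0497, 0.1071]
tcp_rot: [-2.174, -2.267, 0.002]
wrist_force: [0.8, 0.0, -1.7]
width: 0.561
grasp_force: 12.0
time: 22.45
tcp_pos: [0.5709, 0.0498, 0.1025]
tcp_rot: [-2.175, -2.265, 0.002]
wrist_force: [0.2, -0.1, -1.8]
width: 0.566
grasp_force: 12.0
```

```bash
python3 -m handwheel '[[4,0.05,0.15,-0.5,0,0,0],[4,0,0,-0.6,0,0,0],[4,0,0,-0.6,0,0,0],[4,0,0,0,0,0,0]]'; python3 -m handwheel '[[4,0,0,-0.6,0,0,0],[4,0,0,-0.6,0,0,0],[4,0,0,0,0,0,0]]';python3 -m handwheel '[[4,0,0,-0.6,0,0,0],[4,0,0,-0.6,0,0,0],[4,0,0,-0.3,0,0,0],[4,0,0,0,0,0,0],[4,0,0,0,0,0,0]]'
```

```text
time: 22.78
tcp_pos: [0.5713, 0.052, 0.0849]
tcp_rot: [-2.173, -2.266, 0.003]
wrist_force: [-0.5, -0.3, -2.8]
width: 0.566
grasp_force: 12.0
time: 23.03
tcp_pos: [0.5713, 0.0521, 0.0728]
tcp_rot: [-2.173, -2.266, 0.003]
wrist_force: [-0.7, -0.1, -1.7]
width: 0.562
grasp_force: 12.0
time: 23.45
tcp_pos: [0.5722, 0.052, 0.0591]
tcp_rot: [-2.174, -2.267, 0.001]
wrist_force: [0.1, -0.2, -1.3]
width: 0.562
grasp_force: 12.0
```

```bash
python3 -m handwheel '[[7.8,0,0,0,0,0,0],[7.8,0,0,0,0,0,0],[7.8,0,0,0,0,0,0]]'; python3 -m handwheel '[[7.8,0,0,1,0,0,0],[7.8,0,0,2,0,0,0],[7.8,0,0,3,0,0,0],[7.8,0,0,3,0,0,0],[7.8,0,0,2,0,0,0]]';python3 -m handwheel '[[7.8,0,0,1,0,0,0],[5,0,0,0,0,0,0],[5,0,0,0,0,0,0]]'
python3 - <<'E'
from h import *
t=snap("top","t7"); s=snap("side","s7")
o=np.zeros((560,780,3),np.uint8); o[:300,:480]=crop(t,325,385,175,225,8)[:300,:480]
o[:300,480:]=crop(s,280,355,140,215,4)[:300]
o[300:560,:520]=crop(s,300,380,200,260,6.5)[:260,:520]; cv2.imwrite("pics/c7.png",o)
print(onz("top",352.4,210.6,.08))
E
```

```text
time: 23.7
tcp_pos: [0.5733, 0.052, 0.0603]
tcp_rot: [2.173, 2.267, 0.002]
wrist_force: [1.0, 0.2, 0.1]
width: 0.736
grasp_force: 0.0
time: 24.12
tcp_pos: [0.5742, 0.052, 0.1738]
tcp_rot: [2.171, 2.265, 0.005]
wrist_force: [0.5, -1.1, -0.1]
width: 0.829
grasp_force: 0.0
time: 24.37
tcp_pos: [0.5726, 0.052, 0.1798]
tcp_rot: [2.174, 2.267, 0.001]
wrist_force: [0.3, 0.4, -0.3]
width: 0.724
grasp_force: 0.0
[ 0.52550689 -0.13521595  0.08      ]
```

View pics/c7.png

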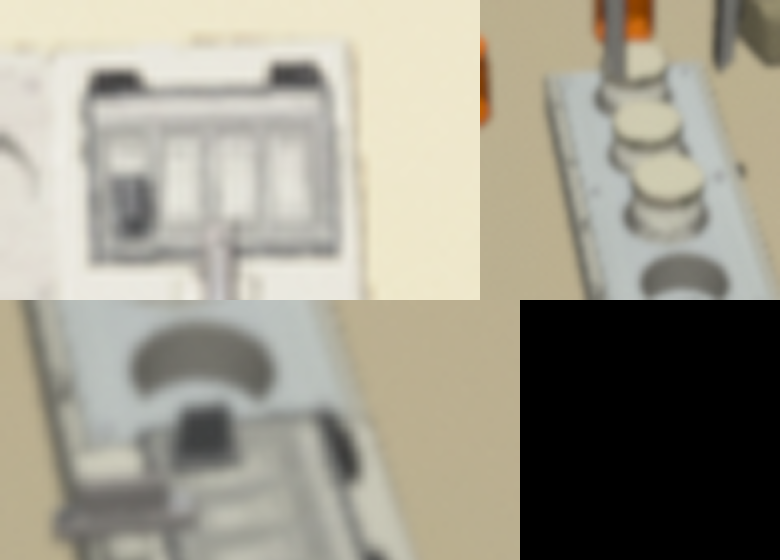

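All three jars stand in wells 1–3, side crop (635,65), (647,125) and (667,180). The turnbutton fin is at about (0.527, -0.1345). I'll move above it and turn to close along y.

```bash
python3 -m handwheel '[[4,-0.2,-0.9,0,0,0,7],[4,-0.37,-1.53,0,0,0,7],[4,-0.37,-1.53,0,0,0,7],[4,-0.37,-1.53,0,0,0,7],[4,-0.37,-1.53,0,0,0,7]]'; python3 -m handwheel '[[4,-0.37,-1.53,0,0,0,7],[4,-0.37,-1.53,0,0,0,7],[4,-0.37,-1.53,0,0,0,7],[4,-0.37,-1.53,0,0,0,7],[4,-0.37,-1.53,0,0,0,7]]'; python3 -m handwheel '[[4,-0.37,-1.53,0,0,0,7],[4,-0.37,-1.53,0,0,0,7],[4,-0.23,-0.9,0,0,0,6],[4,0,0,-1,0,0,0],[4,0,0,-2,0,0,0]]'; python3 -m handwheel '[[4,0,0,-2,0,0,0],[4,0,0,-2,0,0,0],[4,0,0,-1,0,0,0],[4,0,0,0,0,0,0],[4,0,0,0,0,0,0]]'
python3 - <<'E'
from h import *
s=snap("side","s8"); t=snap("top")
o=np.zeros((400,800,3),np.uint8); o[:,:400]=crop(s,290,370,190,270,5); o[:,400:]=crop(t,310,390,170,250,5); cv2.imwrite("pics/c8.png",o)
E
```

```text
time: 24.88
tcp_pos: [0.554, -0.0185, 0.177]
tcp_rot: [-1.381, -2.817, 0.002]
wrist_force: [0.0, 0.6, 0.5]
width: 0.428
grasp_force: 0.0
time: 25.3
tcp_pos: [0.5355, -0.0949, 0.1771]
tcp_rot: [-0.47, -3.102, -0.001]
wrist_force: [0.2, -0.6, -1.0]
width: 0.425
grasp_force: 0.0
time: 25.72
tcp_pos: [0.5285, -0.135, 0.1496]
tcp_rot: [-0.059, 3.138, -0.001]
wrist_force: [-0.2, 1.1, -0.0]
width: 0.424
grasp_force: 0.0
time: 26.13
tcp_pos: [0.5266, -0.1335, 0.0981]
tcp_rot: [0.065, -3.138, -0.002]
wrist_force: [-0.1, 0.9, 0.5]
width: 0.421
grasp_force: 0.0
```

View pics/c8.png

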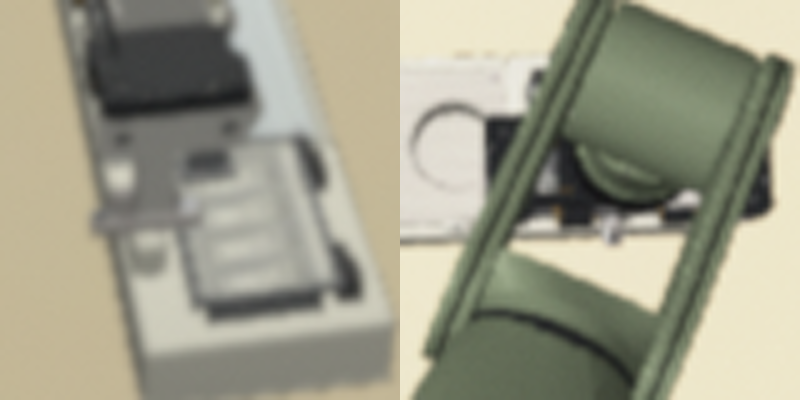

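The side view shows the fingers coming down either side of the turnbutton fin, crop about (120,215), clear of the cover's fin at (210,160). I'll lower and grip.

```bash
python3 -m handwheel '[[4,0,0,-0.8,0,0,0],[4,0,0,-0.5,0,0,0],[4,0,0,0,0,0,0],[4,0,0,0,0,0,0]]'; python3 -m handwheel '[[0.3,0,0,0,0,0,0],[0.3,0,0,0,0,0,0],[0.3,0,0,0,0,0,0],[0.3,0,0,0,0,0,0],[0.3,0,0,0,0,0,0]]' 8;  python3 -m handwheel '[[0.3,0,0,0,0,0,0],[0.3,0,0,0,0,0,0]]'
```

```text
time: 26.57
tcp_pos: [0.5272, -0.1342, 0.0862]
tcp_rot: [0.066, -3.14, -0.0]
wrist_force: [-0.4, -0.3, -0.4]
width: 0.426
grasp_force: 0.0
time: 26.98
tcp_pos: [0.5278, -0.1352, 0.0867]
tcp_rot: [-0.067, 3.14, -0.003]
wrist_force: [0.5, -9.2, -3.3]
width: 0.11
grasp_force: 4.2
time: 27.15
tcp_pos: [0.5278, -0.1358, 0.0866]
tcp_rot: [-0.066, 3.14, -0.004]
wrist_force: [0.3, -5.5, -1.3]
width: 0.094
grasp_force: 8.0
```

```bash
python3 -m handwheel '[[0.3,0,-0.2,0,0,0,0],[0.3,0,0,0,0,0,-5],[0.3,0,0,0,0,0,-5],[0.3,0,0,0,0,0,-5],[0.3,0,0,0,0,0,-5]]';python3 -m handwheel '[[0.3,0,0,0,0,0,-5],[0.3,0,0,0,0,0,-5],[0.3,0,0,0,0,0,-5],[0.3,0,0,0,0,0,-5],[0.3,0,0,0,0,0,-5]]'
```

```text
time: 27.57
tcp_pos: [0.5278, -0.1363, 0.0867]
tcp_rot: [0.487, 3.103, 0.0]
wrist_force: [0.1, -2.0, -0.8]
width: 0.092
grasp_force: 8.0
time: 27.98
tcp_pos: [0.5275, -0.1368, 0.0867]
tcp_rot: [1.147, 2.925, -0.001]
wrist_force: [-0.9, -3.5, -0.1]
width: 0.092
grasp_force: 8.0
```

```bash
python3 -m handwheel '[[0.3,0,0,0,0,0,-5],[0.3,0,0,0,0,0,-5],[0.3,0,0,0,0,0,-5],[0.3,0,0,0,0,0,-5],[0.3,0,0,0,0,0,-5]]';python3 -m handwheel '[[0.3,0,0,0,0,0,-5],[0.3,0,0,0,0,0,-5],[0.3,0,0,0,0,0,-5],[0.3,0,0,0,0,0,-4],[0.3,0,0,0,0,0,0]]'; python3 -c "
from h import *
print(bot.sense()['torque'])"
```

```text
time: 28.4
tcp_pos: [0.5271, -0.137, 0.0866]
tcp_rot: [-1.753, -2.607, 0.002]
wrist_force: [-1.4, -3.7, 0.8]
width: 0.094
grasp_force: 8.0
time: 28.82
tcp_pos: [0.5267, -0.1371, 0.0867]
tcp_rot: [-2.155, -2.285, 0.003]
wrist_force: [-2.8, -4.8, 2.0]
width: 0.097
grasp_force: 8.0
[-0.91535608  0.62392261 -0.06303142]
```

The turnbutton turned about 89°, and its pivot is near (0.526, -0.1375). I'll release it, lift, take a look and go for the cover fin.

```bash
python3 -m handwheel '[[4,0,0,0,0,0,0],[4,0,0,0,0,0,0],[4,0,0,0,0,0,0]]'; python3 -m handwheel '[[4,0,0,1,0,0,7],[4,0,0,2,0,0,7],[4,0,0,2,0,0,7],[4,0,0,1,0,0,7],[4,0,0,0,0,0,7]]'; python3 -m handwheel '[[4,0.7,0.7,0,0,0,7],[4,0.7,0.7,0,0,0,7],[4,0.8,0.8,0,0,0,7],[4,0.7,0.7,0,0,0,7],[4,0.6,0.6,0,0,0,7]]';  python3 -m handwheel '[[4,0,0,0,0,0,7],[4,0,0,0,0,0,7],[4,0,0,0,0,0,6],[4,0,0,0,0,0,0]]'
python3 - <<'E'
from h import *
s=snap("side","s9"); t=snap("top"); p=bot.sense()["tcp_pos"];print(p,proj("side",(.5633,-.0997,.09)),proj("side",p))
o=np.zeros((400,800,3),np.uint8); o[:,:400]=crop(s,290,370,190,270,5); o[:,400:]=crop(t,310,390,170,250,5); cv2.imwrite("pics/c9.png",o)
E
```

```text
time: 29.07
tcp_pos: [0.5276, -0.1355, 0.0863]
tcp_rot: [-2.153, -2.287, -0.002]
wrist_force: [-0.7, 1.0, 0.2]
width: 0.268
grasp_force: 0.0
time: 29.48
tcp_pos: [0.5298, -0.1365, 0.1496]
tcp_rot: [1.355, 2.828, 0.002]
wrist_force: [0.1, 0.1, 0.5]
width: 0.423
grasp_force: 0.0
time: 29.9
tcp_pos: [0.563, -0.1001, 0.1463]
tcp_rot: [-0.442, -3.11, -0.002]
wrist_force: [0.4, -0.8, 0.0]
width: 0.424
grasp_force: 0.0
time: 30.23
tcp_pos: [0.5626, -0.1006, 0.1462]
tcp_rot: [0.098, -3.14, -0.002]
wrist_force: [0.1, 0.8, -0.2]
width: 0.428
grasp_force: 0.0
[ 0.56252873 -0.10083428  0.14631292] [330.2883923  217.89830179] [330.57213381 202.24211281]
```

View pics/c9.png

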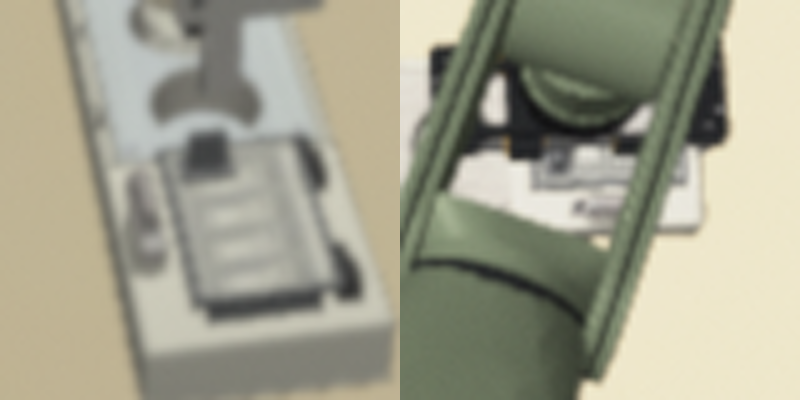

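The turnbutton now lies along the front edge, side crop (145,225). The cover fin at (207,155) matches the prediction. I'll descend and grip it.

```bash
python3 -m handwheel '[[4,0.1,0.1,-1,0,0,0],[4,0,0,-2,0,0,0],[4,0,0,-2,0,0,0],[4,0,0,-1,0,0,0],[4,0,0,-0.5,0,0,0]]'; python3 -m handwheel '[[0.3,0,0,0,0,0,0],[0.3,0,0,0,0,0,0],[0.3,0,0,0,0,0,0],[0.3,0,0,0,0,0,0],[0.3,0,0,0,0,0,0]]' 10;  python3 -m handwheel '[[0.3,0,0,0,0,0,0],[0.3,0,0,0,0,0,0]]'
```

```text
time: 30.75
tcp_pos: [0.5617, -0.0996, 0.0787]
tcp_rot: [0.092, -3.136, -0.003]
wrist_force: [0.2, 0.1, -0.7]
width: 0.428
grasp_force: 0.0
time: 31.17
tcp_pos: [0.5641, -0.0996, 0.0825]
tcp_rot: [-0.092, 3.139, 0.002]
wrist_force: [0.2, 8.1, 1.2]
width: 0.108
grasp_force: 4.0
time: 31.33
tcp_pos: [0.5641, -0.0984, 0.0823]
tcp_rot: [-0.092, 3.139, 0.005]
wrist_force: [0.4, 5.3, 1.8]
width: 0.085
grasp_force: 10.0
```

```bash
python3 -m handwheel '[[0.3,0,0.25,0,0,0,0],[0.3,0.38,0,0.68,0,0,0],[0.3,0.38,0,0.68,0,0,0],[0.3,0.54,0,0.57,0,0,0],[0.3,0.54,0,0.57,0,0,0]]';python3 -m handwheel '[[0.3,0.67,0,0.41,0,0,0],[0.3,0.67,0,0.41,0,0,0],[0.3,0.75,0,0.22,0,0,0],[0.3,0.75,0,0.22,0,0,0],[0.3,0,0,0,0,0,0]]'
python3 - <<'E'
from h import *
s=snap("side","s10"); cv2.imwrite("pics/c10.png",crop(s,280,380,180,270,5))
E
```

```text
time: 31.75
tcp_pos: [0.5817, -0.0975, 0.1067]
tcp_rot: [0.093, -3.139, -0.002]
wrist_force: [-0.3, 1.6, -3.0]
width: 0.085
grasp_force: 10.0
time: 32.17
tcp_pos: [0.6123, -0.0961, 0.1196]
tcp_rot: [-0.094, 3.138, 0.004]
wrist_force: [-1.0, 5.6, 0.7]
width: 0.084
grasp_force: 10.0
```

View pics/c10.png

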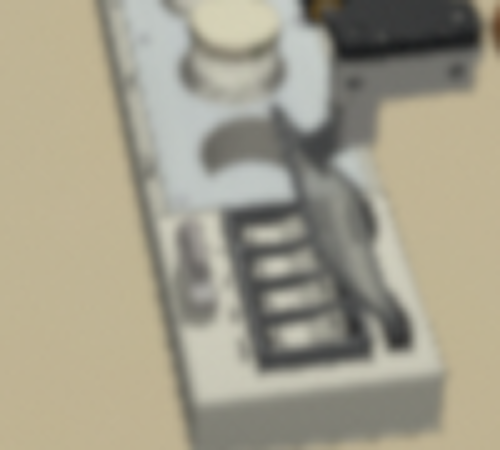

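The cover is at about 60°, with the fin still in the fingers and all rockers visible in a column at crop (270–310, 230–335). I'll continue the arc past upright.

```bash
python3 -m handwheel '[[0.3,0.78,0.08,0,0,0,0],[0.3,0.78,0.08,0,0,0,0],[0.3,0.76,0.08,-0.19,0,0,0],[0.3,0.76,0.08,-0.19,0,0,0],[0.3,0.5,0.04,-0.2,0,0,0]]';python3 -m handwheel '[[0.3,0.5,0.03,-0.25,0,0,0],[0.3,0,0,0,0,0,0],[0.3,0,0,0,0,0,0]]'
python3 - <<'E'
from h import *
s=snap("side","s11"); cv2.imwrite("pics/c11.png",np.hstack([crop(s,280,380,180,270,5),crop(s,320,350,215,260,10)[:450,:300]]))
E
```

```text
time: 32.63
tcp_pos: [0.6483, -0.0943, 0.114]
tcp_rot: [-0.094, 3.137, -0.001]
wrist_force: [-1.7, 2.8, 4.0]
width: 0.079
grasp_force: 10.0
time: 32.88
tcp_pos: [0.6531, -0.094, 0.1114]
tcp_rot: [-0.093, 3.136, -0.001]
wrist_force: [2.9, 2.3, 2.9]
width: 0.082
grasp_force: 10.0
```

View pics/c11.png

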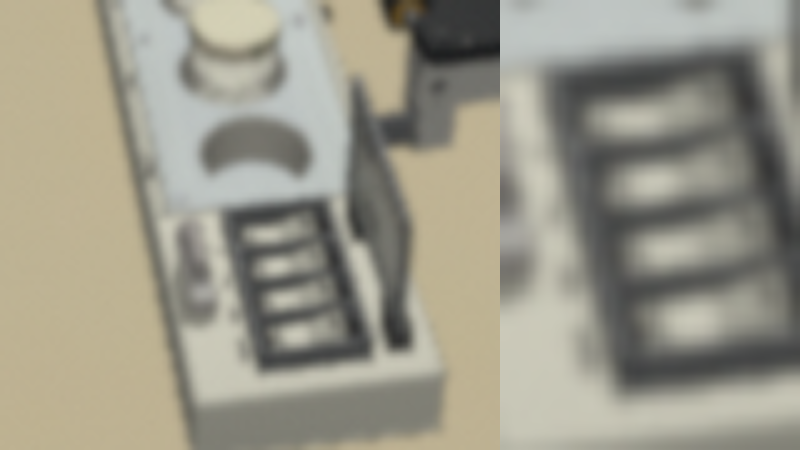

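The cover stands slightly past upright, its edge at crop (355–410, 80–340), and the rockers are bare. I'll open, lift and go to the stylus.

```bash
python3 -m handwheel '[[3,0,0,0,0,0,0],[3,0,0,0,0,0,0],[3,0,0,0,0,0,0]]'; python3 -m handwheel '[[3,0,0,1,0,0,0],[3,0,0,3,0,0,0],[3,0,0,3,0,0,0],[3,0,0,3,0,0,0],[3,0,0,2,0,0,0]]'; python3 -m handwheel '[[5,-0.5,-1.2,0,0,0,0],[5,-1.2,-2.7,0,0,0,0],[5,-1.2,-2.7,0,0,0,0],[5,-1.2,-2.7,0,0,0,0],[5,-1.2,-2.7,0,0,0,0]]'; python3 -m handwheel '[[5,-1.2,-2.7,0,0,0,0],[5,-1.2,-2.7,0,0,0,0],[5,-1.2,-2.7,0,0,0,0],[5,-1.2,-2.7,0,0,0,0],[5,-1.2,-2.7,0,0,0,0]]';python3 -m handwheel '[[5,-1.2,-2.7,0,0,0,0],[5,-0.7,-1.3,0,0,0,0],[5,0,0,0,0,0,0],[5,0,0,0,0,0,0]]'
python3 - <<'E'
from h import *
t=snap("top","t12"); s=snap("side","s12")
T0=cv2.imread("pics/top0.png"); S0=cv2.imread("pics/side0.png")
for im,r in((T0,(405,440,195,230)),(S0,(315,345,290,350))):
    x0,x1,y0,y1=r; m=im[y0:y1,x0:x1].max(2)<45; print([( [b[0][0]+x0,b[0][1]+y0],[b[1][0]+x0,b[1][1]+y0]+b[1][2:]) for b in blobs(m,5)])
x=proj("side",(.572,-.13,.06)); print(x)
o=np.zeros((540,800,3),np.uint8); o[:300,:480]=crop(t,325,385,175,225,8)[:300,:480]
o[300:540,:320]=crop(t,405,445,195,225,8); o[:540,480:800]=crop(s,312,352,180,260,8)[:540,:320]; cv2.imwrite("pics/c12.png",o)
E
```

```text
time: 33.18
tcp_pos: [0.6499, -0.0946, 0.1098]
tcp_rot: [0.093, -3.138, 0.001]
wrist_force: [0.2, 0.3, -0.7]
width: 0.258
grasp_force: 0.0
time: 33.6
tcp_pos: [0.6519, -0.0946, 0.2349]
tcp_rot: [-0.093, 3.136, -0.003]
wrist_force: [0.3, 0.2, 0.4]
width: 0.321
grasp_force: 0.0
time: 34.02
tcp_pos: [0.5962, -0.2153, 0.2295]
tcp_rot: [0.094, -3.138, -0.001]
wrist_force: [0.0, -0.3, -0.3]
width: 0.529
grasp_force: 0.0
time: 34.43
tcp_pos: [0.5358, -0.3504, 0.2294]
tcp_rot: [0.092, -3.138, -0.002]
wrist_force: [-0.4, 0.1, -0.3]
width: 0.527
grasp_force: 0.0
time: 34.77
tcp_pos: [0.5183, -0.3888, 0.2299]
tcp_rot: [0.091, -3.139, -0.003]
wrist_force: [0.6, -0.4, -0.5]
width: 0.529
grasp_force: 0.0
[([428.8, 211.3], [428, 210, 3, 4, 9]), ([423.8, 213.2], [421, 212, 6, 4, 16])]
[([329.0, 314.6], [325, 301, 8, 26, 133])]
[334.95553515 233.85919323]
```

View pics/c12.png

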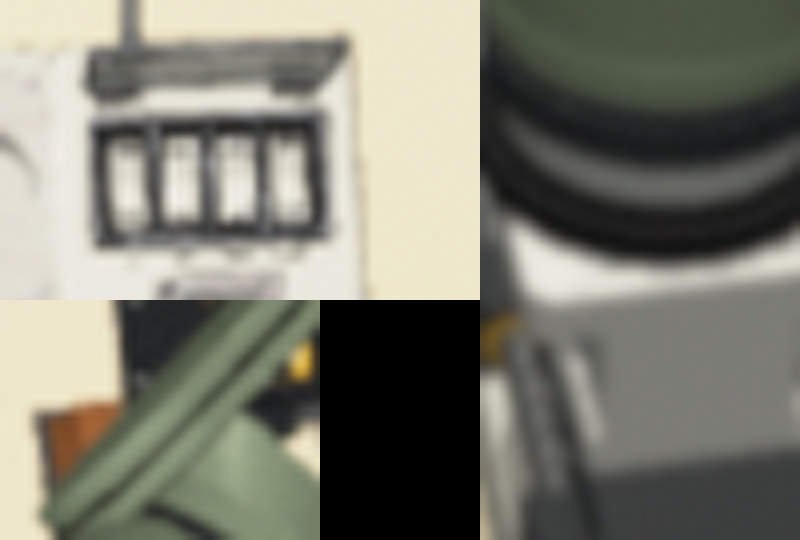

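The top view shows the open cover as a bar at crop (90–345, 40–95). The four rockers are at crop x = 128, 182, 238 and 290, y = 140–230. I'll compare their brightness profiles numerically for state, and triangulate the stylus.

```bash
python3 - <<'E'
from h import *
np.set_printoptions(precision=4,suppress=True,linewidth=160)
t=cv2.imread("pics/t12.png"); s=cv2.imread("pics/s11.png")
tp=np.array([.526,-.1368]); th=.046; R=np.array([[np.cos(th),-np.sin(th)],[np.sin(th),np.cos(th)]])
for k,dy in enumerate((.036,.012,-.012,-.036)):
    c=tp+R@[.053,dy]; u=(325+((128,182,238,290)[k]+.5)/8-.5,175+(182.5)/8-.5)
    row=[]
    for im,n in((t,"top"),(s,"side")):
        pr=[]
        for dx in np.arange(-.018,.0181,.006):
            p=proj(n,[*(c+R@[dx,0]),.056]); pr.append(cv2.getRectSubPix(im,(3,3),tuple(map(float,p))).mean())
        row.append(np.round(pr).astype(int))
    print(k+1,c,onz("top",*u,.056)[:2],*row)
print("stylus top",tri((428.8,210.8),(328.9,301.5)), onz("top",428.8,211,.144), onz("side",329,302,.144), onz("top",423.5,213.3,.064))
E
```

```text
1 [ 0.5773 -0.0984] [ 0.5772 -0.0949] [151 184 195 188 180 152 101] [116 151 166 161 150 135 111]
2 [ 0.5784 -0.1224] [ 0.5773 -0.1191] [124 182 201 198 192 179 131] [105 150 175 162 148 141 116]
3 [ 0.5795 -0.1464] [ 0.5774 -0.1442] [136 202 219 212 194 169 116] [102 151 170 164 152 138 112]
4 [ 0.5806 -0.1703] [ 0.5776 -0.1675] [149 187 194 185 178 149  90] [106 153 180 174 155 142 115]
stylus top (array([ 0.5179, -0.3864,  0.1367]), np.float64(0.00030266290842342317)) [ 0.516  -0.3843  0.144 ] [ 0.5172 -0.3925  0.144 ] [ 0.5198 -0.3876  0.064 ]
```

```bash
python3 -m handwheel '[[5,0,0.15,-1,0,0,0],[5,0,0,-3,0,0,0],[5,0,0,-3.5,0,0,0],[5,0,0,-3.5,0,0,0],[5,0,0,-2,0,0,0]]'; python3 -m handwheel '[[5,0,0,-0.5,0,0,0],[5,0,0,0,0,0,0],[5,0,0,0,0,0,0]]';python3 -m handwheel '[[0.5,0,0,0,0,0,0],[0.5,0,0,0,0,0,0],[0.5,0,0,0,0,0,0],[0.5,0,0,0,0,0,0],[0.5,0,0,0,0,0,0]]' 6;python3 -m handwheel '[[0.5,0,0,0,0,0,0],[0.5,0,0,0,0,0,0],[0.5,0,0,0,0,0,0]]'
```

```text
time: 35.28
tcp_pos: [0.5178, -0.3834, 0.0957]
tcp_rot: [0.097, -3.136, -0.008]
wrist_force: [0.3, 0.4, -0.4]
width: 0.532
grasp_force: 0.0
time: 35.53
tcp_pos: [0.5202, -0.3871, 0.0967]
tcp_rot: [-0.095, 3.139, -0.002]
wrist_force: [-0.2, -0.6, 1.1]
width: 0.53
grasp_force: 0.0
time: 35.95
tcp_pos: [0.5194, -0.3878, 0.0966]
tcp_rot: [-0.093, 3.139, -0.002]
wrist_force: [0.4, -0.0, 0.4]
width: 0.211
grasp_force: 0.0
time: 36.2
tcp_pos: [0.5192, -0.3876, 0.0962]
tcp_rot: [-0.093, 3.14, -0.001]
wrist_force: [-0.7, 0.6, 2.5]
width: 0.148
grasp_force: 6.0
```

```bash
python3 -m handwheel '[[0.5,0,0,0,0,0,0],[0.5,0,0,0.7,0,0,0],[0.5,0,0,1.2,0,0,0],[0.5,0,0,2,0,0,0],[0.5,0,0,2,0,0,0]]' 20; python3 -m handwheel '[[0.5,0,0,2,0,0,0],[0.5,0,0,1,0,0,0],[0.5,0,0,0.5,0,0,0],[0.5,0,0,0,0,0,0],[0.5,0,0,0,0,0,0]]'
python3 - <<'E'
from h import *
p=bot.sense()["tcp_pos"]; print(p)
s=snap("side","s13"); x,y=map(int,proj("side",p-[0,0,.085])); print(proj("side",p-[0,0,.085]))
m=s.max(2)<60; sub=m[y-40:y+15,x-12:x+13]
for r in range(0,55): 
    xs=np.flatnonzero(sub[r]); print(y-40+r,(xs.min()+x-12,xs.max()+x-12) if len(xs) else None,end=" ")
E
```

```text
time: 36.62
tcp_pos: [0.5187, -0.387, 0.1552]
tcp_rot: [0.093, -3.139, -0.002]
wrist_force: [-0.1, -0.3, 0.1]
width: 0.142
grasp_force: 20.0
time: 37.03
tcp_pos: [0.5188, -0.3871, 0.1891]
tcp_rot: [0.093, -3.139, -0.001]
wrist_force: [-0.6, -0.5, -0.7]
width: 0.15
grasp_force: 20.0
[ 0.51877293 -0.38705846  0.18913218]
[328.9575004  310.93927815]
270 (np.int64(322), np.int64(340)) 271 (np.int64(322), np.int64(340)) 272 (np.int64(322), np.int64(340)) 273 (np.int64(322), np.int64(340)) 274 (np.int64(322), np.int64(340)) 275 (np.int64(323), np.int64(340)) 276 (np.int64(323), np.int64(340)) 277 (np.int64(323), np.int64(340)) 278 (np.int64(323), np.int64(340)) 279 (np.int64(323), np.int64(340)) 280 (np.int64(323), np.int64(340)) 281 (np.int64(323), np.int64(337)) 282 (np.int64(324), np.int64(331)) 283 None 284 None 285 None 286 None 287 None 288 None 289 None 290 None 291 None 292 None 293 (np.int64(327), np.int64(332)) 294 (np.int64(327), np.int64(332)) 295 (np.int64(326), np.int64(332)) 296 (np.int64(326), np.int64(333)) 297 (np.int64(326), np.int64(333)) 298 (np.int64(326), np.int64(333)) 299 (np.int64(326), np.int64(332)) 300 (np.int64(328), np.int64(331)) 301 (np.int64(329), np.int64(329)) 302 None 303 None 304 None 305 None 306 None 307 None 308 None 309 None 310 None 311 None 312 None 313 None 314 None 315 None 316 None 317 None 318 None 319 None 320 None 321 None 322 None 323 None 324 None
```

```bash
python3 -m handwheel '[[0.5,0.3,1.2,0,0,0,0],[0.5,0.67,2.66,0,0,0,0],[0.5,0.67,2.67,0,0,0,0],[0.5,0.67,2.66,0,0,0,0],[0.5,0.67,2.67,0,0,0,0]]'; python3 -m handwheel '[[0.5,0.67,2.66,0,0,0,0],[0.5,0.67,2.67,0,0,0,0],[0.5,0.67,2.66,0,0,0,0],[0.5,0.67,2.67,0,0,0,0],[0.5,0.67,2.66,0,0,0,0]]'; python3 -m handwheel '[[0.5,0.67,2.67,0,0,0,0],[0.5,0.3,1.2,0,0,0,0],[0.5,0,0,-1,0,0,0],[0.5,0,0,-1,0,0,0],[0.5,0,0,-0.8,0,0,0]]'; python3 -m handwheel '[[0.5,0,0,0,0,0,0],[0.5,0,0,0,0,0,0],[0.5,0,0,0,0,0,0]]'
python3 - <<'E'
from h import *
p=bot.sense()["tcp_pos"]; print(p)
s=snap("side","s14"); cv2.imwrite("pics/c14.png",crop(s,305,365,190,250,10))
print((proj("side",p-[0,0,.085])-[305,190])*10)
E
```

```text
time: 37.5
tcp_pos: [0.5484, -0.2663, 0.1882]
tcp_rot: [0.093, -3.138, -0.003]
wrist_force: [0.6, -0.8, -0.2]
width: 0.149
grasp_force: 20.0
time: 37.92
tcp_pos: [0.5817, -0.1329, 0.1883]
tcp_rot: [0.094, -3.138, -0.002]
wrist_force: [-0.8, 0.7, -0.4]
width: 0.147
grasp_force: 20.0
time: 38.33
tcp_pos: [0.591, -0.0976, 0.1596]
tcp_rot: [0.092, -3.138, -0.0]
wrist_force: [-0.6, 0.6, -0.5]
width: 0.147
grasp_force: 20.0
time: 38.58
tcp_pos: [0.5919, -0.0981, 0.1615]
tcp_rot: [0.091, -3.14, 0.0]
wrist_force: [-0.8, -1.1, -0.1]
width: 0.147
grasp_force: 20.0
[ 0.59190748 -0.0980746   0.16147981]
[357.39355166 302.55597867]
```

View pics/c14.png

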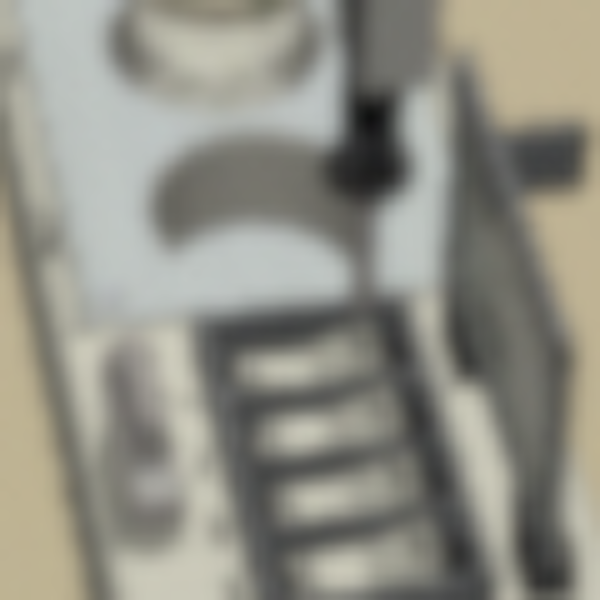

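The side view shows the stylus point at crop (362,308), just above the far end of rocker 1. The rocker's bright face is at (240–370, 330–390), and the cover is clear to the right. I'll press.

```bash
python3 -m handwheel '[[0.5,0,0,-0.5,0,0,0],[0.5,0,0,-0.5,0,0,0],[0.5,0,0,-0.4,0,0,0],[0.5,0,0,0,0,0,0]]'; python3 -m handwheel '[[0.5,0,0,-0.3,0,0,0],[0.5,0,0,-0.3,0,0,0],[0.5,0,0,0,0,0,0]]';python3 -m handwheel '[[0.5,0,0,-0.3,0,0,0],[0.5,0,0,0,0,0,0],[0.5,0,0,0,0,0,0]]'
```

```text
time: 38.97
tcp_pos: [0.5912, -0.0968, 0.1465]
tcp_rot: [0.093, -3.138, -0.001]
wrist_force: [-0.8, -0.2, 0.5]
width: 0.148
grasp_force: 20.0
time: 39.22
tcp_pos: [0.5919, -0.0968, 0.1411]
tcp_rot: [0.094, -3.14, -0.0]
wrist_force: [-0.8, -0.2, -0.4]
width: 0.147
grasp_force: 20.0
time: 39.47
tcp_pos: [0.5924, -0.097, 0.1392]
tcp_rot: [-0.094, 3.14, -0.0]
wrist_force: [0.1, 0.3, 2.9]
width: 0.144
grasp_force: 20.0
```

```bash
python3 -m handwheel '[[0.5,0,0,-0.2,0,0,0],[0.5,0,0,0,0,0,0],[0.5,0,0,0,0,0,0]]'; python3 -m handwheel '[[0.5,0,0,1,0,0,0],[0.5,0,0,1.3,0,0,0],[0.5,0,0,0.2,0,0,0],[0.5,0,0,0,0,0,0]]'
cat > prof.py <<'E'
from h import *
def prof(im):
    tp=np.array([.526,-.1362]); th=.046; R=np.array([[np.cos(th),-np.sin(th)],[np.sin(th),np.cos(th)]])
    for k,dy in enumerate((.036,.012,-.012,-.036)):
        c=tp+R@[.053,dy]
        print(k+1,[int(cv2.getRectSubPix(im,(3,3),tuple(map(float,proj("side",[*(c+R@[dx,0]),.056])))).mean()) for dx in np.arange(-.018,.0181,.004)])
E
python3 - <<'E'
from prof import *
prof(cv2.imread("pics/s11.png")); print(); prof(snap("side","s15")); print(bot.sense()["tcp_pos"])
E
```

```text
time: 39.72
tcp_pos: [0.5928, -0.097, 0.1388]
tcp_rot: [-0.094, 3.139, -0.001]
wrist_force: [-2.1, 1.3, 9.0]
width: 0.15
grasp_force: 20.0
time: 40.05
tcp_pos: [0.5933, -0.0973, 0.1635]
tcp_rot: [-0.093, 3.137, -0.002]
wrist_force: [0.7, -0.2, -0.8]
width: 0.147
grasp_force: 20.0
1 [115, 140, 157, 166, 165, 158, 149, 141, 129, 111]
2 [104, 135, 162, 173, 168, 155, 149, 146, 136, 116]
3 [101, 134, 161, 170, 168, 160, 151, 144, 130, 112]
4 [104, 135, 164, 179, 178, 165, 154, 147, 135, 115]

1 [88, 110, 126, 138, 149, 159, 167, 168, 154, 121]
2 [105, 136, 162, 173, 168, 156, 149, 147, 136, 116]
3 [101, 134, 161, 170, 168, 160, 151, 144, 131, 112]
4 [104, 135, 164, 179, 178, 165, 154, 148, 135, 115]
[ 0.59261555 -0.09707152  0.16243428]
```

Rocker 1's profile flipped and the others are unchanged, so they started off. Now rockers 2 and 3.

```bash
python3 -m handwheel '[[0.5,0.05,-1.2,0,0,0,0],[0.5,0.05,-1.2,0,0,0,0],[0.5,0,0,0,0,0,0]]'; python3 -m handwheel '[[0.5,0,0,-0.7,0,0,0],[0.5,0,0,-0.6,0,0,0],[0.5,0,0,-0.5,0,0,0],[0.5,0,0,-0.4,0,0,0],[0.5,0,0,-0.2,0,0,0]]';python3 -m handwheel '[[0.5,0,0,-0.1,0,0,0],[0.5,0,0,0,0,0,0],[0.5,0,0,0,0,0,0]]'
```

```text
time: 40.35
tcp_pos: [0.5929, -0.1236, 0.1611]
tcp_rot: [0.09, -3.139, 0.002]
wrist_force: [0.1, 0.1, -0.5]
width: 0.147
grasp_force: 20.0
time: 40.77
tcp_pos: [0.593, -0.1207, 0.1386]
tcp_rot: [0.094, -3.139, 0.0]
wrist_force: [-3.8, 0.8, 13.9]
width: 0.148
grasp_force: 20.0
time: 41.02
tcp_pos: [0.5933, -0.1206, 0.1387]
tcp_rot: [-0.094, 3.14, -0.001]
wrist_force: [-2.3, 0.9, 10.0]
width: 0.145
grasp_force: 20.0
```

```bash
python3 -m handwheel '[[0.5,0,0,1,0,0,0],[0.5,0,0,1.3,0,0,0],[0.5,0,0,0.2,0,0,0],[0.5,0,0,0,0,0,0]]'; python3 -m handwheel '[[0.5,0.05,-1.2,0,0,0,0],[0.5,0.05,-1.2,0,0,0,0],[0.5,0,0,0,0,0,0]]'; python3 -m handwheel '[[0.5,0,0,-0.7,0,0,0],[0.5,0,0,-0.6,0,0,0],[0.5,0,0,-0.5,0,0,0],[0.5,0,0,-0.4,0,0,0],[0.5,0,0,-0.2,0,0,0]]';python3 -m handwheel '[[0.5,0,0,-0.1,0,0,0],[0.5,0,0,0,0,0,0],[0.5,0,0,0,0,0,0]]';  python3 -m handwheel '[[0.5,0,0,1,0,0,0],[0.5,0,0,2,0,0,0],[0.5,0,0,2,0,0,0],[0.5,0,0,0,0,0,0],[0.5,0,0,0,0,0,0]]'
python3 - <<'E'
from prof import *
im=snap("side","s16"); prof(im); print(bot.sense()["tcp_pos"])
E
```

```text
time: 41.35
tcp_pos: [0.5942, -0.1211, 0.1634]
tcp_rot: [-0.094, 3.137, -0.002]
wrist_force: [-0.1, -0.1, -0.3]
width: 0.149
grasp_force: 20.0
time: 41.6
tcp_pos: [0.5938, -0.1476, 0.1611]
tcp_rot: [0.09, -3.139, 0.002]
wrist_force: [0.2, -0.6, -0.5]
width: 0.149
grasp_force: 20.0
time: 42.02
tcp_pos: [0.5939, -0.1447, 0.1385]
tcp_rot: [0.094, -3.139, 0.0]
wrist_force: [-2.7, 0.9, 13.6]
width: 0.142
grasp_force: 20.0
time: 42.27
tcp_pos: [0.5942, -0.1446, 0.1385]
tcp_rot: [0.094, -3.14, 0.0]
wrist_force: [-2.1, 1.0, 9.4]
width: 0.146
grasp_force: 20.0
time: 42.68
tcp_pos: [0.5949, -0.145, 0.1876]
tcp_rot: [-0.094, 3.138, -0.002]
wrist_force: [-0.0, -0.3, -0.7]
width: 0.146
grasp_force: 20.0
1 [87, 110, 127, 139, 150, 159, 167, 169, 155, 123]
2 [82, 107, 129, 142, 150, 157, 167, 171, 161, 132]
3 [81, 106, 129, 143, 154, 165, 174, 173, 156, 124]
4 [105, 136, 165, 180, 179, 165, 155, 148, 136, 115]
[ 0.59385888 -0.14458164  0.18611857]
```

Rockers 1–3 are on and 4 is off. I'll return the stylus to its stand.

```bash
python3 -m handwheel '[[0.5,-0.4,-1.3,0,0,0,0],[0.5,-0.84,-2.71,0,0,0,0],[0.5,-0.84,-2.71,0,0,0,0],[0.5,-0.84,-2.71,0,0,0,0],[0.5,-0.84,-2.71,0,0,0,0]]';python3 -m handwheel '[[0.5,-0.84,-2.71,0,0,0,0],[0.5,-0.84,-2.71,0,0,0,0],[0.5,-0.84,-2.71,0,0,0,0],[0.5,-0.84,-2.71,0,0,0,0],[0.5,-0.4,-1.3,0,0,0,0]]'; python3 -m handwheel '[[0.5,0,0,0,0,0,0],[0.5,0,0,-0.7,0,0,0],[0.5,0,0,-0.7,0,0,0],[0.5,0,0,0,0,0,0],[0.5,0,0,0,0,0,0]]'; python3 -m handwheel '[[0.5,0,0,0,0,0,0],[0.5,0,0,0,0,0,0]]'
```

```text
time: 43.15
tcp_pos: [0.5546, -0.2675, 0.1846]
tcp_rot: [0.094, -3.137, -0.002]
wrist_force: [-0.2, 0.4, -0.1]
width: 0.147
grasp_force: 20.0
time: 43.57
tcp_pos: [0.516, -0.391, 0.1846]
tcp_rot: [0.088, -3.137, -0.001]
wrist_force: [-0.0, -0.3, -1.4]
width: 0.145
grasp_force: 20.0
time: 43.98
tcp_pos: [0.5189, -0.3855, 0.1713]
tcp_rot: [0.097, -3.138, -0.004]
wrist_force: [0.3, -0.5, -0.6]
width: 0.146
grasp_force: 20.0
time: 44.15
tcp_pos: [0.5195, -0.3869, 0.1731]
tcp_rot: [-0.096, 3.14, -0.0]
wrist_force: [-0.1, -0.9, -0.2]
width: 0.148
grasp_force: 20.0
```

```bash
python3 -m handwheel '[[0.5,-0.05,-0.03,-0.6,0,0,0],[0.5,0,0,-0.8,0,0,0],[0.5,0,0,-0.8,0,0,0],[0.5,0,0,-0.8,0,0,0],[0.5,0,0,0,0,0,0]]';python3 -m handwheel '[[0.5,0,0,-0.4,0,0,0],[0.5,0,0,-0.5,0,0,0],[0.5,0,0,-0.5,0,0,0],[0.5,0,0,-0.2,0,0,0],[0.5,0,0,0,0,0,0]]'
```

```text
time: 44.57
tcp_pos: [0.5179, -0.3873, 0.1399]
tcp_rot: [0.093, -3.139, -0.003]
wrist_force: [1.0, -0.1, -0.4]
width: 0.148
grasp_force: 20.0
time: 44.98
tcp_pos: [0.518, -0.3876, 0.1258]
tcp_rot: [0.093, -3.139, -0.002]
wrist_force: [-0.7, 0.3, 0.2]
width: 0.149
grasp_force: 20.0
```

Point is 2 cm into the hole with no force. Continuing down.

```bash
python3 -m handwheel '[[0.5,0,0,-0.5,0,0,0],[0.5,0,0,-0.6,0,0,0],[0.5,0,0,-0.6,0,0,0],[0.5,0,0,-0.6,0,0,0],[0.5,0,0,0,0,0,0]]';python3 -m handwheel '[[0.5,0,0,-0.4,0,0,0],[0.5,0,0,0,0,0,0],[0.5,0,0,0,0,0,0]]'
```

```text
time: 45.4
tcp_pos: [0.518, -0.3874, 0.1018]
tcp_rot: [0.093, -3.139, -0.002]
wrist_force: [0.4, 0.1, -0.5]
width: 0.147
grasp_force: 20.0
time: 45.65
tcp_pos: [0.5182, -0.3878, 0.0994]
tcp_rot: [0.093, -3.14, -0.001]
wrist_force: [0.5, 0.8, -1.1]
width: 0.148
grasp_force: 20.0
```

```bash
python3 -m handwheel '[[0.5,0,0,-0.2,0,0,0],[0.5,0,0,-0.15,0,0,0],[0.5,0,0,0,0,0,0],[0.5,0,0,0,0,0,0]]'; python3 -m handwheel '[[4,0,0,0,0,0,0],[4,0,0,0,0,0,0],[4,0,0,0,0,0,0],[4,0,0,0,0,0,0],[4,0,0,0,0,0,0]]' 10; python3 -m handwheel '[[4,0,0,1,0,0,0],[4,0,0,3,0,0,0],[4,0,0,4,0,0,0],[4,0,0,4,0,0,0],[4,0,0,2.5,0,0,0]]'; python3 -m handwheel '[[4,0,2,0,0,0,0],[4,0,3,0,0,0,0],[4,0,3,0,0,0,0],[4,0,2,0,0,0,0],[4,0,0,0,0,0,0]]'
python3 - <<'E'
from h import *
s=snap("side","s17"); x0,x1,y0,y1=(315,345,290,350)
m=s[y0:y1,x0:x1].max(2)<45; print([( [b[0][0]+x0,b[0][1]+y0],b[1]) for b in blobs(m,5)],cv2.absdiff(s,cv2.imread("pics/side0.png"))[y0:y1,x0:x1].max()); print(bot.sense()["tcp_pos"])
E
```

```text
time: 45.98
tcp_pos: [0.5184, -0.3879, 0.0962]
tcp_rot: [0.094, -3.14, -0.0]
wrist_force: [0.4, 0.2, -0.5]
width: 0.149
grasp_force: 20.0
time: 46.4
tcp_pos: [0.5185, -0.388, 0.0964]
tcp_rot: [-0.093, 3.14, -0.0]
wrist_force: [0.0, -0.3, 0.4]
width: 0.422
grasp_force: 0.0
time: 46.82
tcp_pos: [0.5197, -0.3892, 0.2472]
tcp_rot: [-0.093, 3.135, -0.008]
wrist_force: [0.1, -1.1, 0.4]
width: 0.426
grasp_force: 0.0
time: 47.23
tcp_pos: [0.5187, -0.2843, 0.2425]
tcp_rot: [-0.099, 3.139, 0.002]
wrist_force: [-0.7, -1.0, 0.1]
width: 0.424
grasp_force: 0.0
[([328.1, 314.6], [10, 11, 7, 26, 122])] 63
[ 0.51873982 -0.28646799  0.2424606 ]
```

The stylus is standing in its stand, with the blob within 1 px of where it started. Now back to the cover fin, reversing the arc.

```bash
python3 -m handwheel '[[3,0.7,1,0,0,0,0],[3,1.6,2.35,0,0,0,0],[3,1.6,2.35,0,0,0,0],[3,1.6,2.35,0,0,0,0],[3,1.6,2.35,0,0,0,0]]'; python3 -m handwheel '[[3,1.6,2.35,0,0,0,0],[3,1.6,2.35,0,0,0,0],[3,1.6,2.35,0,0,0,0],[3,1.23,1.75,0,0,0,0],[3,0,0,0,0,0,0]]'; python3 -m handwheel '[[3,0,0,0,0,0,0],[3,0,0,0,0,0,0],[3,0,0,0,0,0,0]]'
```

```text
time: 47.7
tcp_pos: [0.5906, -0.1839, 0.2414]
tcp_rot: [-0.09, 3.14, -0.0]
wrist_force: [0.9, -0.1, -0.4]
width: 0.318
grasp_force: 0.0
time: 48.12
tcp_pos: [0.6521, -0.0928, 0.2409]
tcp_rot: [-0.099, 3.139, 0.002]
wrist_force: [0.1, 0.6, 0.2]
width: 0.318
grasp_force: 0.0
time: 48.37
tcp_pos: [0.6494, -0.0974, 0.2412]
tcp_rot: [0.091, -3.14, 0.001]
wrist_force: [0.0, 0.0, -0.7]
width: 0.319
grasp_force: 0.0
```

```bash
python3 -m handwheel '[[3,0.05,0.3,-1,0,0,0],[3,0,0,-3,0,0,0],[3,0,0,-3.5,0,0,0],[3,0,0,-3,0,0,0],[3,0,0,-1.8,0,0,0]]'; python3 -m handwheel '[[3,0,0,-0.8,0,0,0],[3,0,0,0,0,0,0],[3,0,0,0,0,0,0]]';  python3 -m handwheel '[[0.3,0,0,0,0,0,0],[0.3,0,0,0,0,0,0],[0.3,0,0,0,0,0,0],[0.3,0,0,0,0,0,0],[0.3,0,0,0,0,0,0]]' 10
```

```text
time: 48.78
tcp_pos: [0.647, -0.0931, 0.1134]
tcp_rot: [0.091, -3.134, -0.003]
wrist_force: [-0.3, 0.0, -0.6]
width: 0.32
grasp_force: 0.0
time: 49.03
tcp_pos: [0.6503, -0.0935, 0.1106]
tcp_rot: [-0.092, 3.14, -0.0]
wrist_force: [0.0, 0.4, 0.2]
width: 0.323
grasp_force: 0.0
time: 49.45
tcp_pos: [0.6514, -0.094, 0.1119]
tcp_rot: [-0.093, 3.137, -0.003]
wrist_force: [-0.2, -1.9, 2.7]
width: 0.084
grasp_force: 10.0
```

Fin gripped (8 mm). Reversing the arc.

```bash
python3 -m handwheel '[[0.3,-0.5,-0.03,0.25,0,0,0],[0.3,-0.5,-0.04,0.2,0,0,0],[0.3,-0.76,-0.05,0.19,0,0,0],[0.3,-0.76,-0.05,0.19,0,0,0],[0.3,-0.78,-0.05,0,0,0,0]]'; python3 -m handwheel '[[0.3,-0.78,-0.05,0,0,0,0],[0.3,-0.75,-0.03,-0.22,0,0,0],[0.3,-0.75,-0.03,-0.22,0,0,0],[0.3,-0.67,-0.03,-0.41,0,0,0],[0.3,-0.67,-0.03,-0.41,0,0,0]]'; python3 -m handwheel '[[0.3,-0.54,-0.02,-0.57,0,0,0],[0.3,-0.54,-0.02,-0.57,0,0,0],[0.3,-0.38,0,-0.68,0,0,0],[0.3,-0.3,0,-0.6,0,0,0],[0.3,0,0,0,0,0,0]]'; python3 -m handwheel '[[0.3,0,0,0,0,0,0],[0.3,0,0,0,0,0,0]]'
```

```text
time: 49.87
tcp_pos: [0.6164, -0.0957, 0.1185]
tcp_rot: [-0.093, 3.14, -0.001]
wrist_force: [2.6, -4.3, -3.1]
width: 0.087
grasp_force: 10.0
time: 50.28
tcp_pos: [0.5808, -0.0973, 0.1064]
tcp_rot: [-0.093, 3.139, -0.001]
wrist_force: [2.9, -5.3, 0.3]
width: 0.083
grasp_force: 10.0
time: 50.7
tcp_pos: [0.5622, -0.0981, 0.0807]
tcp_rot: [0.093, -3.139, 0.002]
wrist_force: [1.2, -7.4, -1.4]
width: 0.084
grasp_force: 10.0
time: 50.87
tcp_pos: [0.5622, -0.0981, 0.0807]
tcp_rot: [0.093, -3.138, 0.002]
wrist_force: [0.3, -6.6, -1.0]
width: 0.082
grasp_force: 10.0
```

```bash
python3 -m handwheel '[[0.3,0,0.2,-0.2,0,0,0],[0.3,0,0,-0.1,0,0,0],[0.3,0,0,0,0,0,0]]'; python3 -m handwheel '[[3,0,0,0,0,0,0],[3,0,0,0,0,0,0],[3,0,0,0,0,0,0]]'; python3 -m handwheel '[[4,0,0,1,0,0,0],[4,0,0,2.5,0,0,0],[4,0,0,2.5,0,0,0],[4,0,0,1,0,0,0],[4,0,0,0,0,0,0]]'
python3 - <<'E'
from h import *
s=snap("side","s18"); d=lambda f:cv2.absdiff(s,cv2.imread(f"pics/{f}.png"))[218:258,325:362].max(2)
for f in("side0","s9"): x=d(f); print(f,x.mean().round(1),x.max(),(x>25).sum())
print(bot.sense()["tcp_pos"])
E
```

```text
time: 51.12
tcp_pos: [0.5623, -0.0979, 0.0801]
tcp_rot: [0.094, -3.138, 0.007]
wrist_force: [-5.0, -9.1, 9.6]
width: 0.084
grasp_force: 10.0
time: 51.37
tcp_pos: [0.5617, -0.0936, 0.0774]
tcp_rot: [0.093, -3.137, -0.005]
wrist_force: [0.8, 0.3, 0.1]
width: 0.262
grasp_force: 0.0
time: 51.78
tcp_pos: [0.5656, -0.0953, 0.1521]
tcp_rot: [-0.094, 3.134, -0.002]
wrist_force: [-0.0, -0.4, -0.4]
width: 0.425
grasp_force: 0.0
side0 6.8 43 8
s9 2.1 14 0
[ 0.5642163  -0.09501214  0.14991798]
```

The cover is shut: its region matches the earlier shut picture to within 14 grey levels. Now the turnbutton.

```bash
python3 -m handwheel '[[4,-0.3,-0.4,0,0,0,-7],[4,-0.7,-0.8,0,0,0,-7],[4,-0.8,-0.9,0,0,0,-7],[4,-0.8,-0.9,0,0,0,-7],[4,-0.7,-0.75,0,0,0,-7]]'; python3 -m handwheel '[[4,-0.4,-0.4,0,0,0,-7],[4,0,0,0,0,0,-7],[4,0,0,0,0,0,-7],[4,0,0,0,0,0,-7],[4,0,0,0,0,0,-7]]'; python3 -m handwheel '[[4,0,0,0,0,0,-7],[4,0,0,0,0,0,-7],[4,0,0,0,0,0,-5],[4,0,0,0,0,0,0],[4,0,0,0,0,0,0]]'
```

```text
time: 52.25
tcp_pos: [0.5284, -0.1323, 0.1463]
tcp_rot: [-0.863, -3.016, -0.001]
wrist_force: [-0.1, 0.8, 0.1]
width: 0.425
grasp_force: 0.0
time: 52.67
tcp_pos: [0.5247, -0.1359, 0.1463]
tcp_rot: [-1.73, -2.617, 0.001]
wrist_force: [-0.3, -1.0, -0.1]
width: 0.427
grasp_force: 0.0
time: 53.08
tcp_pos: [0.5252, -0.1361, 0.147]
tcp_rot: [-2.129, -2.305, 0.001]
wrist_force: [-0.4, 0.4, -0.4]
width: 0.425
grasp_force: 0.0
```

```bash
python3 -m handwheel '[[4,0.08,-0.05,-1,0,0,0],[4,0,0,-2,0,0,0],[4,0,0,-2,0,0,0],[4,0,0,-0.8,0,0,0],[4,0,0,-0.2,0,0,0]]'; python3 -m handwheel '[[0.3,0,0,0,0,0,0],[0.3,0,0,0,0,0,0],[0.3,0,0,0,0,0,0],[0.3,0,0,0,0,0,0],[0.3,0,0,0,0,0,0]]' 8;  python3 -m handwheel '[[0.3,0,0,0,0,0,0],[0.3,0,0,0,0,0,0],[0.3,0,0,0,0,0,0]]'
```

```text
time: 53.5
tcp_pos: [0.5249, -0.1363, 0.0857]
tcp_rot: [-2.13, -2.302, 0.003]
wrist_force: [0.2, -0.0, 0.1]
width: 0.427
grasp_force: 0.0
time: 53.92
tcp_pos: [0.5275, -0.1376, 0.0897]
tcp_rot: [2.133, 2.305, -0.0]
wrist_force: [-7.9, -2.4, 5.2]
width: 0.108
grasp_force: 3.7
time: 54.17
tcp_pos: [0.5268, -0.1377, 0.0896]
tcp_rot: [-2.134, -2.305, 0.002]
wrist_force: [-4.4, -0.7, 6.0]
width: 0.096
grasp_force: 8.0
```

```bash
python3 -m handwheel '[[0.3,-0.05,0,-0.2,0,0,0],[0.3,0,0,0,0,0,5],[0.3,0,0,0,0,0,5],[0.3,0,0,0,0,0,5],[0.3,0,0,0,0,0,5]]' 15; python3 -m handwheel '[[0.3,0,0,0,0,0,5],[0.3,0,0,0,0,0,5],[0.3,0,0,0,0,0,5],[0.3,0,0,0,0,0,5],[0.3,0,0,0,0,0,5]]';python3 -m handwheel '[[0.3,0,0,0,0,0,5],[0.3,0,0,0,0,0,5],[0.3,0,0,0,0,0,5],[0.3,0,0,0,0,0,5],[0.3,0,0,0,0,0,5]]';python3 -m handwheel '[[0.3,0,0,0,0,0,5],[0.3,0,0,0,0,0,5],[0.3,0,0,0,0,0,4],[0.3,0,0,0,0,0,0],[0.3,0,0,0,0,0,0]]'; python3 -c "
from h import *
print(bot.sense()['torque'])"
```

```text
time: 54.58
tcp_pos: [0.5275, -0.1377, 0.0894]
tcp_rot: [1.695, 2.643, 0.0]
wrist_force: [-5.2, 1.2, 13.0]
width: 0.091
grasp_force: 15.0
time: 55.0
tcp_pos: [0.528, -0.1372, 0.0894]
tcp_rot: [1.083, 2.946, 0.002]
wrist_force: [-4.2, 2.6, 12.0]
width: 0.096
grasp_force: 15.0
time: 55.42
tcp_pos: [0.5284, -0.1366, 0.0895]
tcp_rot: [0.419, 3.11, 0.003]
wrist_force: [-2.9, 3.9, 12.1]
width: 0.097
grasp_force: 15.0
time: 55.83
tcp_pos: [0.5285, -0.1361, 0.0894]
tcp_rot: [0.043, 3.138, 0.003]
wrist_force: [-2.4, 5.4, 12.5]
width: 0.095
grasp_force: 15.0
[0.94278454 0.52982854 0.04174224]
```

```bash
python3 -m handwheel '[[0.3,0,0,0,0,0,4],[0.3,0,0,0,0,0,0],[0.3,0,0,0,0,0,0]]';python3 -c "
from h import *
print(bot.sense()['torque'])"; python3 -m handwheel '[[0.3,0,0,0,0,0,3],[0.3,0,0,0,0,0,0],[0.3,0,0,0,0,0,0]]';python3 -c "
from h import *
print(bot.sense()['torque'])"; python3 -m handwheel '[[0.3,0,0,0,0,0,3],[0.3,0,0,0,0,0,0],[0.3,0,0,0,0,0,0]]';python3 -c "
from h import *
print(bot.sense()['torque'])"
```

```text
time: 56.08
tcp_pos: [0.5285, -0.136, 0.0894]
tcp_rot: [-0.066, 3.137, 0.003]
wrist_force: [-2.2, 4.6, 12.0]
width: 0.092
grasp_force: 15.0
[0.98682879 0.54229418 0.06109766]
time: 56.33
tcp_pos: [0.5285, -0.136, 0.0894]
tcp_rot: [-0.147, 3.134, 0.003]
wrist_force: [-1.6, 5.3, 12.1]
width: 0.099
grasp_force: 15.3
[ 0.97105983  0.48640421 -0.23403299]
time: 56.58
tcp_pos: [0.5287, -0.136, 0.0893]
tcp_rot: [-0.228, 3.129, 0.003]
wrist_force: [-0.6, 5.0, 10.3]
width: 0.103
grasp_force: 15.4
[ 1.06243473  0.37304215 -0.27429883]
```

The torque step and the widening of the pads show the turnbutton is at its stop. I'll open, lift away and check against the start pictures.

```bash
python3 -m handwheel '[[4,0,0,0.2,0,0,0],[4,0,0,0,0,0,0],[4,0,0,0,0,0,0],[4,0,0,0,0,0,0]]'; python3 -m handwheel '[[4,0,0,1,0,0,0],[4,0,0,3,0,0,0],[4,0,0,4,0,0,0],[4,0,0,4,0,0,0],[4,0,0,3,0,0,0]]'; python3 -m handwheel '[[4,-1,-2,0,0,0,0],[4,-2,-4,0,0,0,0],[4,-2,-4,0,0,0,0],[4,-2,-4,0,0,0,0],[4,-1,-3,0,0,0,0]]'; python3 -m handwheel '[[4,0,-2,0,0,0,0],[4,0,0,0,0,0,0],[4,0,0,0,0,0,0]]'
python3 - <<'E'
from prof import *
s=snap("side","s19"); t=snap("top","t19"); S0=cv2.imread("pics/side0.png"); T0=cv2.imread("pics/top0.png")
for n,a,b,r in(("btn side",s,S0,(305,332,218,252)),("btn top",t,T0,(340,365,200,222)),("cover top",t,T0,(335,369,180,205)),("stylus side",s,S0,(315,345,290,350))):
    x0,x1,y0,y1=r; d=cv2.absdiff(a,b)[y0:y1,x0:x1].max(2); print(n,d.mean().round(1),d.max(),(d>30).sum())
x=cv2.absdiff(s,cv2.imread("pics/s9.png"))[218:252,305:332].max(2); print("vs turned-off",x.mean(),x.max())
prof(S0); prof(s)
h=cv2.absdiff(s,cv2.imread("pics/s7.png"))[160:205,300:345].max(2); print("jars vs s7",h.mean(),h.max())
print(bot.sense()["tcp_pos"],bot.sense()["time"])
E
```

```text
time: 56.92
tcp_pos: [0.5266, -0.1373, 0.0884]
tcp_rot: [0.23, -3.133, -0.0]
wrist_force: [0.2, 0.1, 0.1]
width: 0.35
grasp_force: 0.0
time: 57.33
tcp_pos: [0.5275, -0.1378, 0.2427]
tcp_rot: [-0.23, 3.13, -0.003]
wrist_force: [0.2, -0.2, 0.6]
width: 0.425
grasp_force: 0.0
time: 57.75
tcp_pos: [0.449, -0.3013, 0.2395]
tcp_rot: [0.229, -3.133, 0.002]
wrist_force: [0.3, -1.0, 0.3]
width: 0.424
grasp_force: 0.0
time: 58.0
tcp_pos: [0.4504, -0.3198, 0.2389]
tcp_rot: [-0.227, 3.133, 0.001]
wrist_force: [0.5, 0.5, -0.1]
width: 0.423
grasp_force: 0.0
btn side 33.2 172 216
btn top 7.6 30 0
cover top 7.4 25 0
stylus side 15.0 65 118
vs turned-off 34.570806100217865 173
1 [142, 146, 149, 151, 154, 159, 165, 169, 168, 162]
2 [147, 164, 175, 178, 176, 173, 172, 172, 169, 163]
3 [159, 167, 174, 177, 177, 175, 172, 170, 166, 161]
4 [153, 160, 167, 171, 172, 169, 167, 164, 160, 156]
1 [148, 154, 157, 158, 161, 170, 182, 191, 189, 180]
2 [156, 173, 183, 187, 189, 191, 193, 194, 191, 181]
3 [169, 176, 182, 187, 190, 193, 195, 193, 188, 179]
4 [169, 177, 184, 188, 189, 186, 184, 181, 176, 171]
jars vs s7 26.31358024691358 166
[ 0.45091033 -0.31822875  0.23879384] 58.1
```

```bash
python3 -m handwheel '[[4,-1.5,-1,1,0,0,0],[4,-3,-3,3,0,0,0],[4,-3,-3,3,0,0,0],[4,-3,-3,3,0,0,0],[4,-2,-1,1,0,0,0]]'; python3 -m handwheel '[[4,0,-3,0,0,0,0],[4,0,-3,0,0,0,0],[4,0,0,0,0,0,0],[4,0,0,0,0,0,0]]'
python3 - <<'E'
from prof import *
s=snap("side","s20"); S0=cv2.imread("pics/side0.png"); s17=cv2.imread("pics/s17.png")
for n,b,r in(("btn",S0,(305,332,218,252)),("stylus",S0,(315,345,290,350)),("jars",s17,(295,350,150,205)),("jars s16",cv2.imread("pics/s16.png"),(295,345,150,200)),("orange",S0,(260,330,125,175))):
    x0,x1,y0,y1=r; d=cv2.absdiff(s,b)[y0:y1,x0:x1].max(2); print(n,d.mean().round(1),d.max(),(d>30).sum())
print(bot.sense()["tcp_pos"])
E
```

```text
time: 58.52
tcp_pos: [0.3436, -0.4131, 0.3348]
tcp_rot: [-0.232, 3.131, -0.009]
wrist_force: [-0.2, -0.1, 0.9]
width: 0.424
grasp_force: 0.0
time: 58.85
tcp_pos: [0.3441, -0.4707, 0.3302]
tcp_rot: [0.231, -3.133, -0.003]
wrist_force: [0.3, 0.8, 0.5]
width: 0.427
grasp_force: 0.0
btn 9.9 18 0
stylus 11.5 63 105
jars 79.7 186 2220
jars s16 19.2 156 356
orange 18.0 103 510
[ 0.34430882 -0.46994727  0.33041329]
```

```bash
python3 - <<'E'
from h import *
s=cv2.imread("pics/s20.png").astype(int); x0,x1,y0,y1=285,350,140,215
m=(s[...,2]-s[...,0]>12)&(s.min(2)>120)
m2=(s[...,2]-s[...,0]>12)&(s.max(2)>195)
for mm in(m,m2): print([([round(b[0][0]+x0,1),round(b[0][1]+y0,1)],b[1][2:]) for b in blobs(mm[y0:y1,x0:x1],12)])
for w in((.5648,.1984),(.568,.1245),(.572,.052),(.575,-.0225)): 
    p=proj("side",[*w,.084]); q=proj("side",[*w,.048]); print(p.round(1),s[int(round(p[1])),int(round(p[0]))], "rim",q.round(1),s[int(round(q[1])),int(round(q[0]))])
# stylus dark blob
r=s[290:350,315:345].max(2)<60; print([([b[0][0]+315,b[0][1]+290],b[1]) for b in blobs(r,5)])
S0=cv2.imread("pics/side0.png").astype(int); r=S0[290:350,315:345].max(2)<60; print([([b[0][0]+315,b[0][1]+290],b[1]) for b in blobs(r,5)])
E
```

```text
[([312.5, 171.8], [65, 75, 2829]), ([306.9, 204.5], [5, 14, 33])]
[([294.8, 169.6], [23, 75, 506]), ([331.2, 155.5], [40, 44, 426]), ([321.0, 168.8], [16, 10, 123]), ([326.6, 183.2], [17, 10, 134]), ([326.0, 194.8], [7, 3, 17])]
[317.3 154.3] [184 210 216] rim [317.3 163.5] [169 184 186]
[321.3 168.2] [185 213 217] rim [321.2 177.5] [153 170 173]
[325.8 183.1] [186 213 217] rim [325.6 192.5] [145 160 162]
[330.4 199.9] [176 184 181] rim [330.1 209.4] [112 120 121]
[([327.9, 314.8], [9, 10, 9, 28, 156])]
[([328.9, 314.9], [10, 10, 9, 28, 163])]
```

All three lids are at the seated height and position, the turnbutton matches its start position, and the stylus is standing. I'm handing in.

```bash
python3 -c "
from cell import bot
print(bot.finish_job())"
```

```text
the job is handed in; nothing more can be done
None
```

The job is handed in: three jars are in wells 1–3, rockers 1–3 are on and 4 is off, the cover is shut with the turnbutton back at its stop, and the stylus stands in its stand; the hand-in gave no verdict, and these end states come from pictures and force readings.

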